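# Level the pour-over stand

## Task

Lay the slotted cover on the collar of the pour-over stand's drip trough so that it is fully seated, and stand the spirit level lengthwise along the middle of the cover. Then turn the stand's front screw foot by its knob until the bubble sits centred between its lines while the level is pressed firmly down on the cover: the foot's rubber pad gives under the hand, so only a reading under pressure counts. Finish holding the level pressed down like that with the bubble centred, do not let go, and leave the other bar things where they are.

Things in the scene. Friction and masses are not known exactly. Their poses are not given: they have to be found in the camera images.
- rim_mid (a point): Middle of the oblong collar (rim) round the drip trough of the steel pour-over stand, at the collar's top edge, 67 mm above the counter and 12 mm above the deck. Collar: outside 124 x 54 mm, inside 116 x 46 mm. x: along the collar, from the screw foot (front) to the rear feet; y: across; z: up. Deck 200 x 200 mm, centred here; only its front-to-rear slope changes.
- post_foot (a point): Foot of a thin steel post at the deck's rear corner (rim_mid +86, +86 mm), on the deck top, 55 mm above the counter. The post is 185 mm high; its empty dripper ring is swung outward to the stand's +y, 160 mm above the deck, reaching 130 mm out from the post. Keep clear of it. Axes as rim_mid.
- knob_mid (a point): Middle of the screw foot's fluted round knob: bare metal, 39 mm diameter, 25 mm tall (75 to 100 mm above the counter), upright axis, 135 mm from rim_mid along the stand's -x, clear in front of the deck; grip it from above, any direction. It turns without rising. Clockwise from above raises the deck's front, 1 mm per rad (6 mm a turn); it stays put. Under 3 rad is needed.
- foot_pad (a point): Rubber pad under the screw foot, on the counter below knob_mid, 34 mm wide. The pad is soft: a press of 5 N or more on the level squeezes it home and lets the deck's front down about 1 mm; pressing harder lets it down no further, and released it springs back.
- cover_mid (a point): Middle of the loose trough cover, a slotted steel grate 128 mm long (x), 58 mm wide (y), 15 mm tall, 0.25 kg, at first flat on the counter, right way up. The upper 8 mm is its plate; below, a 109 x 39 mm frame drops 7 mm into the collar. This point is 7.5 mm below the top. Seated, the plate rests on the collar all round and this point is level with the collar's edge. Either way round fits.
- level_mid (a point): Middle of the pocket spirit level, an aluminium bar 120 mm long (x), 22 mm wide (y), 36 mm tall (z up), 0.2 kg; at first it stands on its base on the counter, vial up. The point is 18 mm above the base. The vial, 48 mm long, lies in the middle of its top; from 24 to 60 mm either side of the middle the top is a flat land to press on (one, or both with spread fingers).
- bubble (a joint): Bubble position in the vial, m along the level's +x; 0 is centred, stops at +-0.014. Pale, 12 mm long, between two black lines 17 mm apart; it runs to the higher end and settles in about 1 s. With the level along the stand's x, 1 rad of the knob moves it 3 mm (clockwise: towards the screw foot); pressing the level firmly moves it 2 to 5 mm away from the screw foot.
- tumbler: Bystander: clear glass tumbler, 72 mm wide, 95 mm tall; origin at its underside. Leave it alone.
- pitcher: Bystander: steel milk pitcher, 90 mm wide, 105 mm tall, with a bar handle; origin at its underside. Leave it alone.
- tamper: Bystander: dark steel tamper standing on its 58 mm face, 86 mm tall; origin at its underside. Leave it alone.
- spoon: Bystander: bar spoon lying flat, 150 mm long; origin at its underside. Leave it alone.
- brush: Bystander: wooden grinder brush lying flat, 160 mm long; origin at its underside. Leave it alone.
- shaker: Bystander: steel cocoa shaker, 60 mm wide, 86 mm tall; origin at its underside. Leave it alone.
Things that resemble listed ones, but are neither listed nor needed, are in the scene too. Leave any blue look-alike of the part that bears cover_mid alone.

How it is judged:
By the outcome, as a careful person would: the job done as asked, in the order asked, and still so for the second after the job is handed in, while the arm keeps its last pose, push and grip.
It also fails if it takes over 69 s, if anything falls off the work surface, if the arm or the gripper's body presses on something with over 40 N, if the wrist force passes 120 N, or if a joint passes its speed limit or range.

## Robot

A 6-joint arm with a two-finger parallel gripper is mounted at the origin on the work surface. World frame = base frame: x ahead of the robot, y to its left, z up, the work surface at z = 0. Lengths are in m, angles in degrees, forces in N, time in s.
With the tool pointing down it reaches from about 0.3 to 0.75 m from the base axis. Payload 8.5 kg.
Tool frame: the origin (TCP) lies at the very end of the fingers, on their centre line; the grasp point (between the pads) lies 19 mm behind it (grip_depth is the distance from the TCP to the grasp point, in m); z points along the fingers, y is the direction in which the jaws open and shut (so a half turn about z gives the same grasp; the last joint's range is limited). The gripper opens to 85 mm and grips with 20 to 120 N. Pads are 22 mm wide; open, the fingers measure 114 mm over their backs; the gripper's body (76 mm by 85 mm) begins 54 mm behind the grasp point. The pads swing forward as they close: fully open they stand 13 mm farther back than shut.
Start: joints at [-81.549, 21.807, 74.336, -0, 83.858, -12.336], TCP at [0.195, -0.514, 0.231] pointing down, gripper open.
Joint ranges: [-178.18, 178.18], [-50.72, 133.34], [12.68, 142.11], [-81.47, 261.47], [9.98, 163.14], [-165.26, 165.26]. Speed limits (degrees/s): [136.94, 136.94, 180, 180, 180, 180].

## Interface

Orientations are given as a 3x3 rotation matrix whose columns are the frame's x, y, z axes.
In Python, from rig import observe, get_image, close_job, silhouettes, grip_depth gives the robot as it stands. The module is installed in compiled form; this text tells all that it offers.
- The arm moves only by the shell command python3 -m crank 'ROWS' [FORCE]. ROWS is a JSON object of lists of equal length, an entry for each row: "slide": the shift along the tool's x, y, z in m, a list of three; "roll": the turn about the tool's z in rad; "grip": the finger opening in m, from 0 to 0.0854. A call has exactly 8 rows; each row is the pose to reach, as a shift and turn from the pose commanded when the call began, along the tool's axes at that moment; what a row does not reach only later rows make up. A row lasts 1/10 s, in which the tool goes at most 50 mm and 8.59 degrees, less where a joint would pass 70% of its speed; a pose out of reach is approached as far as the arm can. A call with a gripper value outside its range is refused whole. The fingers move at their own pace and stop on an object; FORCE is the grip in N (left out, the last holds). Time passes only in rows, so rows that repeat a pose let the fingers close, or fill a call up. It gives the time, the measured TCP pose, the force and the opening at its end, in the units of the state.
- observe(): the state, without advancing time (a new reading comes with each control period).
- get_image(name): name is "scene" or "top" or "wrist"; returns a dict with "frame" (384x512x3 uint8, red, green, blue), "fx", "fy", "cx", "cy" (pixels), "D" ([k1, k2, p1, p2, k3] as OpenCV has them; the pictures are not rectified), "xyz" and "rotation" of the camera in the world. Camera axes: x right, y down, z forward; pixel columns grow to the right and rows downward; lengths in m; the calibration is good to about 2 mm. A picture is of the moment at which its call begins. There is no depth.
- close_job(): hands the job in, once; it reports no verdict.
Trained networks look in a picture, given as the dict that the camera call returned (one of the last four; its "shot" number tells which), for a name from the list of things; names that differ only in an ending like _2 or _b are one class to them, and where a whole thing is asked for, a point or a joint stands for the part that bears it (a point fixed in the world has none). Each returns a list of dicts, best first, with "confidence" (0 to 1); they miss things now and then, are a little off and sometimes report something else, mostly with a low value. They report only what shows in the picture. A call takes as long as a camera call. They do not tell look-alikes from the thing itself.
- silhouettes(target, picture): "pixels" (384x512 bool, what is visible of it) and "box" ([centre column, centre row, width, height] in pixels, round what is visible of it).
The state is a dict: "time_s": time; "q": joint angles; "qvel": joint speeds; "joint_efforts": joint torques, N m; "position": TCP position; "tool_rot": TCP orientation; "ft_force": force on the tool from outside, world axes, zero at the start; "wrist_torque": the same for the moment, N m; "grip_width": finger opening in m.
Only numpy, scipy, OpenCV 4.12 (cv2) and the standard library are available. Lean on these libraries where they do the work, as an engineer would, in place of code of your own. Each camera call takes 0.05 s, during which the arm holds its last target.

## Working session

There is one attempt and no reset: what is moved stays moved. The work goes in short steps, Python scripts to look and compute and a shell command to move; the robot and the scene stay as the last step left them, time stands still between calls to the robot, and variables do not carry over. Pictures are saved under pics/ and viewed, and the job is handed in when it is done.

```bash
mkdir -p pics; ls
cat > h.py <<'E'
import numpy as np, cv2
from rig import observe,get_image,silhouettes
def save(p,name,crop=None,s=1):
    f=p["frame"][:,:,::-1]
    if crop: f=f[crop[1]:crop[3],crop[0]:crop[2]]
    f=cv2.resize(f,None,fx=s,fy=s,interpolation=cv2.INTER_CUBIC)
    cv2.imwrite("pics/"+name+".png",f)
def K(p): return np.array([[p["fx"],0,p["cx"]],[0,p["fy"],p["cy"]],[0,0,1.]])
def ray(p,uv):
    u=cv2.undistortPoints(np.array([[uv]],float),K(p),np.array(p["D"],float)).ravel()
    return np.array(p["rotation"])@np.array([u[0],u[1],1])
def at_z(p,uv,z):
    d=ray(p,uv);o=np.array(p["xyz"]);return o+d*(z-o[2])/d[2]
def proj(p,X):
    R=np.array(p["rotation"]);t=-R.T@np.array(p["xyz"])
    return cv2.projectPoints(np.array(X,float).reshape(-1,1,3),cv2.Rodrigues(R.T)[0],t,K(p),np.array(p["D"],float))[0].reshape(-1,2)
E
python3 - <<'E'
from h import *
o=observe();print(o)
for n in("scene","top","wrist"):
    p=get_image(n);save(p,n+"0",s=1.5);print(n,p["xyz"],np.round(p["rotation"],3).tolist(),p["fx"])
    for t in("cover_mid","level_mid","knob_mid","rim_mid"):
        for r in silhouettes(t,p)[:3]: print(t,round(r["confidence"],2),np.round(r["box"]))
E
```

```text
pics
{'time_s': 0.0, 'q': array([-8.15487085e+01,  2.18425790e+01,  7.43879249e+01, -3.96438773e-04,
        8.38580709e+01, -1.23357206e+01]), 'qvel': array([ 0.00440857,  0.05501609,  0.0062572 ,  0.02015913,  0.06158689,
       -0.0480967 ]), 'joint_efforts': array([-3.22826534e-03, -4.48467386e+01, -2.31277817e+01, -3.34246970e-04,
        4.76156754e-03,  6.66720865e-06]), 'position': array([ 0.19514205, -0.51388406,  0.23067823]), 'tool_rot': array([[ 9.34905922e-01,  3.54895565e-01, -2.34006792e-04],
       [ 3.54895495e-01, -9.34904729e-01,  1.52812469e-03],
       [ 3.23550620e-04, -1.51170078e-03, -9.99998805e-01]]), 'ft_force': array([ 0.00919759,  0.63300816, -0.02580689]), 'wrist_torque': array([-0.03976252, -0.0735927 , -0.02535315]), 'grip_width': 0.08537718808534163}
scene [ 1.20869867 -0.80545123  0.8801098 ] [[0.764, 0.366, -0.531], [0.645, -0.444, 0.622], [-0.009, -0.818, -0.575]] 378.06421152625495
cover_mid 0.81 [298. 182.  28.  16.]
cover_mid 0.66 [190. 224.  24.  24.]
cover_mid 0.6 [289. 157.  20.  19.]
level_mid 0.74 [180. 254.  35.  21.]
rim_mid 0.65 [292. 214. 112.  88.]
top [0.20895909 0.04877445 1.77783263] [[-0.015, -0.987, 0.162], [-1.0, 0.015, -0.004], [0.002, -0.162, -0.987]] 474.5993634302687
cover_mid 0.97 [140. 244.  33.  32.]
cover_mid 0.8 [185. 198.  26.  40.]
cover_mid 0.75 [309. 234.  34.  19.]
level_mid 0.75 [381. 168.  18.  13.]
level_mid 0.71 [343. 208.  16.  28.]
knob_mid 0.58 [382. 167.  16.  17.]
knob_mid 0.5 [263. 199.   9.  12.]
rim_mid 0.86 [262. 150.  86.  90.]
rim_mid 0.63 [190. 254.  43.  24.]
wrist [ 0.25825051 -0.48990748  0.3747417 ] [[0.355, -0.901, -0.25], [-0.935, -0.342, -0.095], [0.0, 0.268, -0.963]] 305.58470862367
```

View pics/scene0.png

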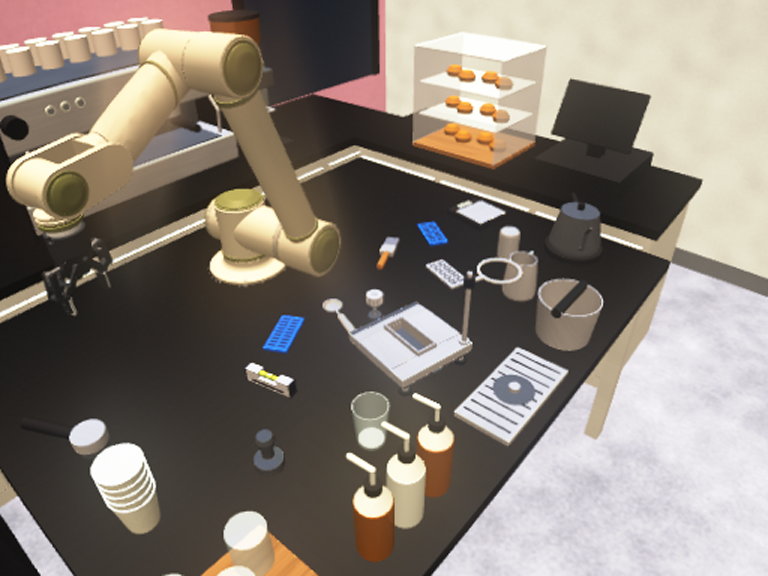

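View pics/top0.png

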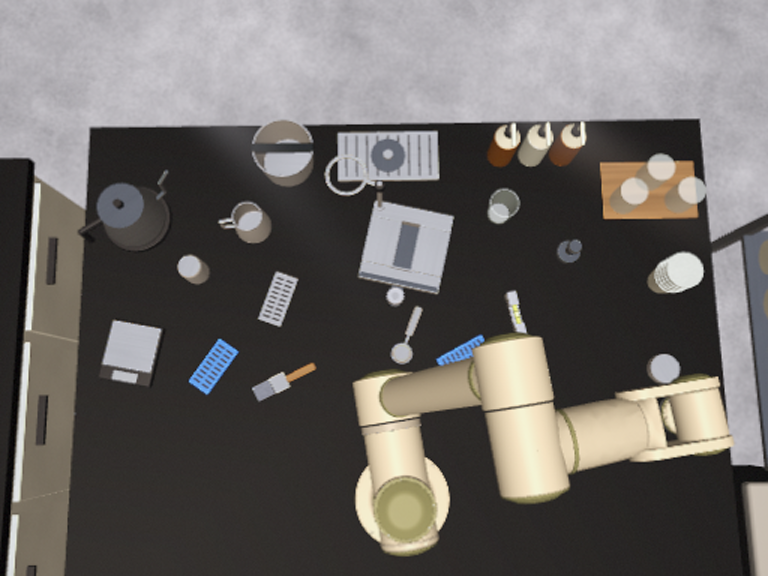

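View pics/wrist0.png

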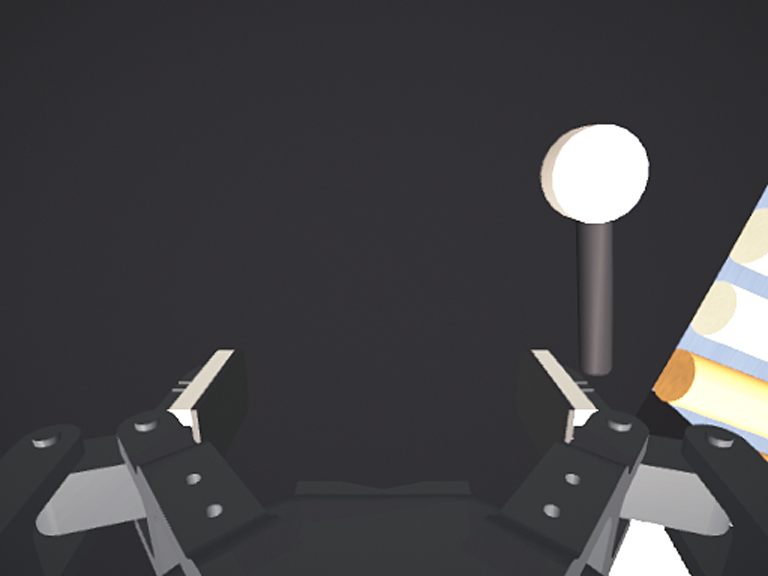

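The cover candidates in the top view (full-res pixels) are the steel slotted grate at (185,199), blue grates at (142,244) and (308,234), and the large tray with a disc at (258,104). The small bare-steel grate fits the description: steel, with a 128x58 shape. I'll check it in a crop and measure.

```bash
cat > m.py <<'E'
from h import *
def rect(p,mask,z):
    v,u=np.nonzero(mask); c,_=cv2.findContours(mask.astype(np.uint8),0,1)
    c=max(c,key=cv2.contourArea).reshape(-1,2)
    P=np.array([at_z(p,q,z)[:2] for q in c]).astype(np.float32)
    (cx,cy),(w,h),a=cv2.minAreaRect(P*1000)
    if w<h: a+=90;w,h=h,w
    return cx,cy,w,h,a
E
python3 - <<'E'
from m import *
p=get_image("top");save(p,"topc",(110,80,370,260),3)
for t,z in(("cover_mid",.015),("level_mid",.036),("rim_mid",.055),("knob_mid",.1),("spoon",0.005)):
    for r in silhouettes(t,p)[:4]: print(t,round(r["confidence"],2),np.round(r["box"]),np.round(rect(p,r["pixels"],z),1))
E
```

```text
cover_mid 0.93 [185. 197.  26.  38.] [486.4 298.2 126.6  58.2 160.2]
cover_mid 0.67 [309. 234.  33.  24.] [ 344.6 -157.   127.2   35.1  118.7]
cover_mid 0.62 [141. 243.  34.  33.] [320.8 459.7 126.7  57.  143.6]
level_mid 0.67 [344. 208.  12.  28.] [ 442.1 -288.5  108.6   29.9   12.1]
rim_mid 0.74 [260. 151.  87.  93.] [670.3  33.3 338.6 304.1  76.6]
knob_mid 0.51 [263. 198.   8.  11.] [473.6   6.1  39.9  35.8 178.8]
spoon 0.55 [271. 223.  18.  41.] [345.9  -8.2  48.5  45.9 107.6]
```

View pics/topc.png

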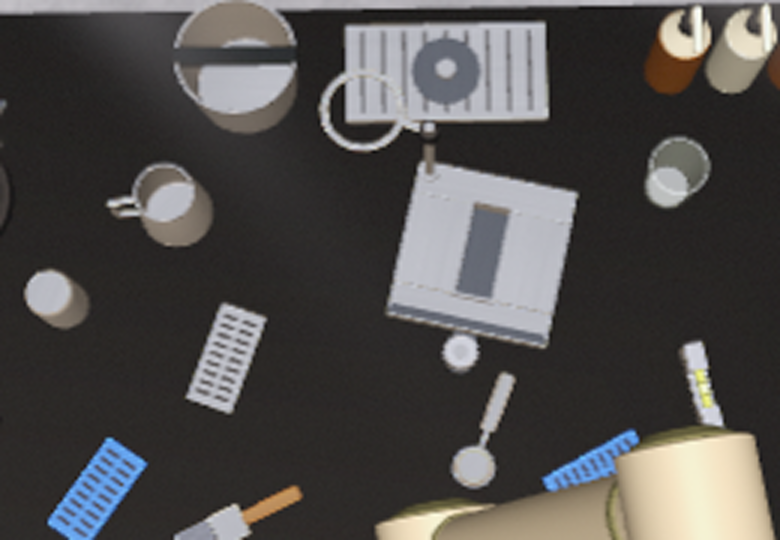

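The crop confirms it: the bare-steel slotted grate is at crop (227,358), the two grates at (97,490) and (590,460) are blue, and the knob is at (460,352) with the stand's axis about -14° in world. Next I work out the approach to the cover.

```bash
cat >> h.py <<'E'
def plan(xyz,yawx):
    """slide & roll to bring tool-down TCP to xyz with tool x at world yaw (deg)"""
    o=observe();R=o["tool_rot"];d=R.T@(np.array(xyz)-o["position"])
    cur=np.degrees(np.arctan2(R[1,0],R[0,0]))
    r=-((yawx-cur+180)%360-180)
    print("t",round(o["time_s"],2),"pos",np.round(o["position"],4),"yaw",round(cur,2),"slide",np.round(d,4),"roll",round(r,2),"deg",round(np.radians(r),4),"F",np.round(o["ft_force"],1),"w",round(o["grip_width"],4))
E
python3 - <<'E'
from m import *
p=get_image("wrist")
o=observe();R=o["tool_rot"]
for s in(0,-.005,-.01,-.013,-.016):
    for x in (-.011,.011): print(s,x,np.round(proj(p,[o["position"]+R@np.array([x,y,s]) for y in(-.0427,.0427)])*1.5).tolist())
plan([.4,.27,.23],160.2)
p=get_image("top")
for uv in ((474,204),(511,209),(493,297),(457,292),(483.75,250.5)): print(at_z(p,(110+uv[0]/3,80+uv[1]/3),.067))
E
```

```text
0 -0.011 [[261.0, 385.0], [505.0, 385.0]]
0 0.011 [[256.0, 327.0], [510.0, 327.0]]
-0.005 -0.011 [[257.0, 393.0], [509.0, 393.0]]
-0.005 0.011 [[252.0, 332.0], [514.0, 332.0]]
-0.01 -0.011 [[253.0, 400.0], [513.0, 400.0]]
-0.01 0.011 [[247.0, 338.0], [518.0, 338.0]]
-0.013 -0.011 [[251.0, 405.0], [515.0, 405.0]]
-0.013 0.011 [[245.0, 342.0], [521.0, 342.0]]
-0.016 -0.011 [[248.0, 410.0], [518.0, 410.0]]
-0.016 0.011 [[242.0, 346.0], [524.0, 346.0]]
t 1.1 pos [ 0.1952 -0.5142  0.2313] yaw 20.79 slide [ 0.4698 -0.6605  0.0013] roll -139.41 deg -2.4332 F [-0.   0.3 -0.4] w 0.0852
[ 0.66451757 -0.01302108  0.067     ]
[ 0.65747512 -0.05864892  0.067     ]
[ 0.54694945 -0.0339668   0.067     ]
[0.55383951 0.0099935  0.067     ]
[ 0.60541976 -0.02385932  0.067     ]
```

```bash
python3 -m crank '{"slide":[[0.56,-0.656,0.03],[0.56,-0.656,0.03],[0.56,-0.656,0.03],[0.56,-0.656,0.03],[0.56,-0.656,0.03],[0.56,-0.656,0.03],[0.56,-0.656,0.03],[0.56,-0.656,0.03]],"roll":[-2.43,-2.43,-2.43,-2.43,-2.43,-2.43,-2.43,-2.43],"grip":[0.085,0.085,0.085,0.085,0.085,0.085,0.085,0.085]}' 40
python3 -c "
from h import *
plan([.486,.298,.2],160.2)"
```

```text
time_s: 1.95
position: [0.3301, -0.136, 0.2176]
tool_rot: [[0.003, 1.0, 0.001], [1.0, -0.003, -0.001], [-0.001, 0.001, -1.0]]
ft_force: [0.9, -0.7, -0.3]
grip_width: 0.0849
t 1.95 pos [ 0.3301 -0.136   0.2176] yaw 89.85 slide [0.4344 0.1547 0.0175] roll -70.35 deg -1.2278 F [ 0.9 -0.7 -0.3] w 0.0849
```

```bash
python3 -m crank '{"slide":[[0.43,0.153,0.017],[0.43,0.153,0.017],[0.43,0.153,0.017],[0.43,0.153,0.017],[0.43,0.153,0.017],[0.43,0.153,0.017],[0.43,0.153,0.017],[0.43,0.153,0.017]],"roll":[-1.2278,-1.2278,-1.2278,-1.2278,-1.2278,-1.2278,-1.2278,-1.2278],"grip":[0.085,0.085,0.085,0.085,0.085,0.085,0.085,0.085]}'
python3 -c "
from h import *
plan([.486,.298,.2],160.2)"
```

```text
time_s: 2.75
position: [0.4672, 0.24, 0.2026]
tool_rot: [[-0.932, 0.364, 0.0], [0.364, 0.932, -0.0], [-0.0, 0.0, -1.0]]
ft_force: [1.4, -1.1, 0.5]
grip_width: 0.0849
t 2.75 pos [0.4672 0.24   0.2026] yaw 158.68 slide [0.0036 0.0608 0.0026] roll -1.52 deg -0.0265 F [ 1.4 -1.1  0.5] w 0.0849
```

```bash
python3 -m crank '{"slide":[[0.003,0.04,0.003],[0.003,0.057,0.003],[0.003,0.057,0.003],[0.003,0.057,0.003],[0.003,0.057,0.003],[0.003,0.057,0.003],[0.003,0.057,0.003],[0.003,0.057,0.003]],"roll":[-0.02,-0.02,-0.02,-0.02,-0.02,-0.02,-0.02,-0.02],"grip":[0.085,0.085,0.085,0.085,0.085,0.085,0.085,0.085]}'
python3 - <<'E'
from m import *
plan([.486,.298,.2],160.2)
p=get_image("wrist");save(p,"w1",s=1.5)
for r in silhouettes("cover_mid",p)[:3]: print(round(r["confidence"],2),np.round(r["box"]),np.round(rect(p,r["pixels"],.015),1))
E
```

```text
time_s: 3.55
position: [0.4853, 0.2913, 0.1997]
tool_rot: [[-0.936, 0.352, 0.0], [0.352, 0.936, 0.0], [-0.0, 0.0, -1.0]]
ft_force: [0.2, -0.1, -0.0]
grip_width: 0.085
t 3.55 pos [0.4853 0.2913 0.1997] yaw 159.4 slide [ 0.0016  0.0065 -0.0003] roll -0.8 deg -0.0139 F [ 0.2 -0.1 -0. ] w 0.085
0.87 [343.  12.  66.  25.] [372.7 425.8  62.8  24.7  70.4]
0.69 [265. 163.  57. 115.] [488.4 301.5 126.7  58.7 160.7]
```

View pics/w1.png

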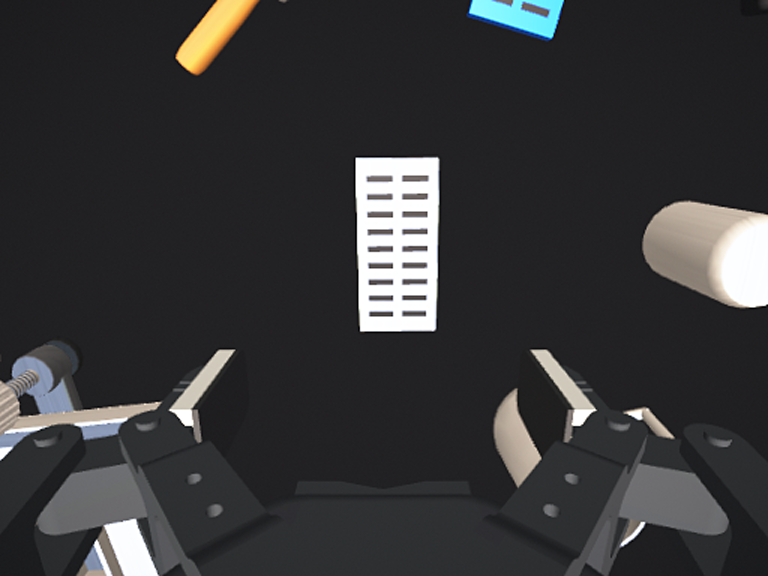

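The wrist view shows the steel cover at (397,244), clear of the pads. The blue grate at (515,15) is not in the way.

```bash
python3 -m crank '{"slide":[[0.001,0.01,0.05],[0.001,0.01,0.1],[0.001,0.01,0.14],[0.001,0.01,0.14],[0.001,0.01,0.14],[0.001,0.01,0.14],[0.001,0.01,0.14],[0.001,0.01,0.14]],"roll":[-0.02,-0.02,-0.02,-0.02,-0.02,-0.02,-0.02,-0.02],"grip":[0.066,0.066,0.066,0.066,0.066,0.066,0.066,0.066]}'
python3 - <<'E'
from m import *
plan([.488,.301,.002],160.6)
p=get_image("wrist");save(p,"w2",s=1.5)
o=observe();R=o["tool_rot"];h=o["grip_width"]/2
for s in(0,-.005,-.01):
    print(s,[np.round(proj(p,[o["position"]+R@np.array([x,y,s]) for y in(-h,h)])*1.5).tolist() for x in (-.011,.011)])
for r in silhouettes("cover_mid",p)[:3]: print(round(r["confidence"],2),np.round(r["box"]),np.round(rect(p,r["pixels"],.015),1))
E
```

```text
time_s: 4.45
position: [0.4884, 0.3017, 0.0611]
tool_rot: [[-0.943, 0.332, 0.003], [0.332, 0.943, 0.001], [-0.002, 0.002, -1.0]]
ft_force: [-0.1, -0.4, 0.1]
grip_width: 0.0657
t 4.45 pos [0.4884 0.3017 0.0611] yaw 160.59 slide [ 0.0003 -0.0009  0.0591] roll -0.01 deg -0.0002 F [-0.1 -0.4  0.1] w 0.0657
0 [[[287.0, 386.0], [476.0, 386.0]], [[283.0, 327.0], [480.0, 327.0]]]
-0.005 [[[284.0, 393.0], [479.0, 393.0]], [[280.0, 333.0], [483.0, 333.0]]]
-0.01 [[[281.0, 401.0], [482.0, 401.0]], [[277.0, 339.0], [486.0, 339.0]]]
0.6 [256. 202.  93. 186.] [489.1 301.2 129.   58.7 160.3]
```

View pics/w2.png

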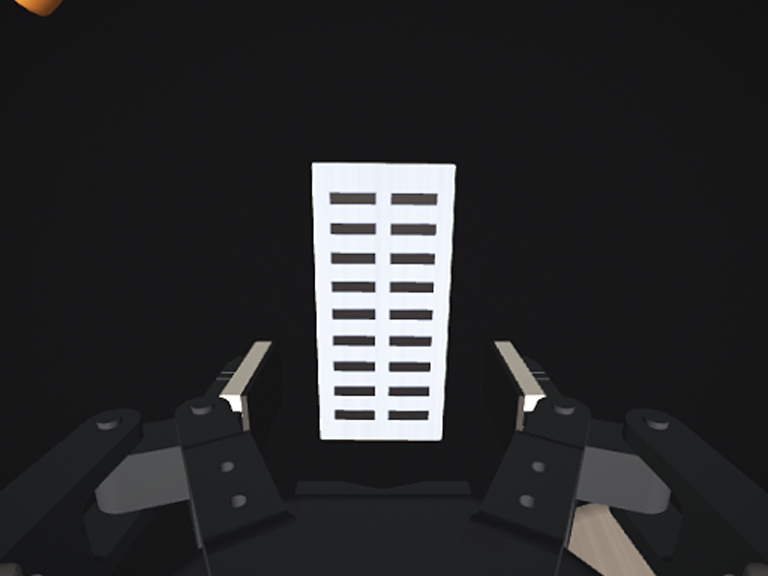

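```bash
python3 -m crank '{"slide":[[0,-0.001,0.04],[0,-0.001,0.055],[0,-0.001,0.062],[0,-0.001,0.062],[0,-0.001,0.062],[0,-0.001,0.062],[0,-0.001,0.062],[0,-0.001,0.062]],"roll":[0,0,0,0,0,0,0,0],"grip":[0.066,0.066,0.066,0.066,0.066,0.05,0.05,0.05]}' 40
python3 - <<'E'
from m import *
plan([.488,.301,.002],160.6)
p=get_image("wrist");save(p,"w3",s=1.5)
E
```

```text
time_s: 5.35
position: [0.4882, 0.3008, -0.0011]
tool_rot: [[-0.943, 0.332, 0.002], [0.332, 0.943, 0.001], [-0.002, 0.002, -1.0]]
ft_force: [-1.3, 0.4, 6.2]
grip_width: 0.0568
t 5.35 pos [ 0.4882  0.3008 -0.0011] yaw 160.59 slide [ 0.0002  0.0001 -0.0031] roll -0.01 deg -0.0002 F [-1.3  0.4  6.2] w 0.0568
```

View pics/w3.png

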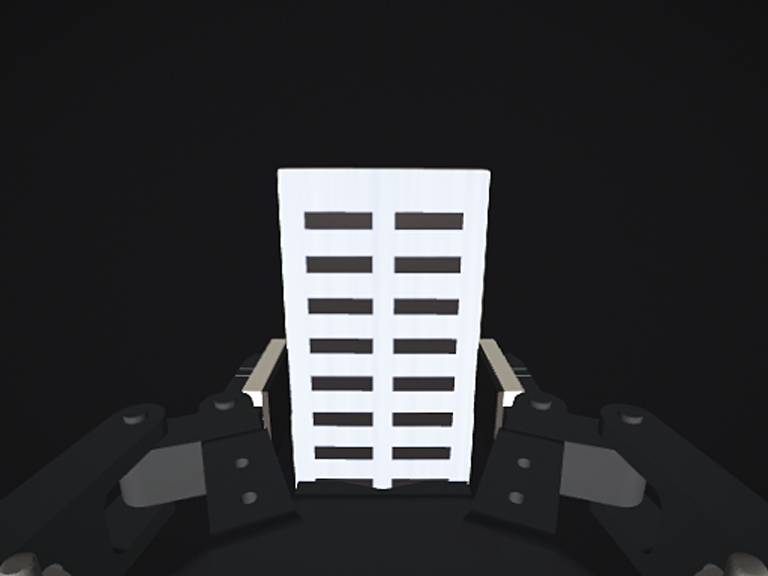

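```bash
python3 -m crank '{"slide":[[0,0,-0.03],[0,0,-0.07],[0,0,-0.12],[0,0,-0.17],[-0.01,-0.02,-0.21],[-0.03,-0.05,-0.24],[-0.06,-0.085,-0.26],[-0.087,-0.127,-0.26]],"roll":[0,0,0,0,-0.03,-0.06,-0.09,-0.1],"grip":[0.05,0.05,0.05,0.05,0.05,0.05,0.05,0.05]}'
python3 - <<'E'
from m import *
plan([.613,-.16,.26],166.2)
E
```

```text
time_s: 6.2
position: [0.5283, 0.151, 0.2609]
tool_rot: [[-0.972, 0.234, 0.006], [0.234, 0.972, 0.0], [-0.006, 0.002, -1.0]]
ft_force: [1.8, 0.4, -2.7]
grip_width: 0.0568
t 6.2 pos [0.5283 0.151  0.2609] yaw 166.47 slide [-0.1551 -0.2826  0.0013] roll 0.27 deg 0.0046 F [ 1.8  0.4 -2.7] w 0.0568
```

```bash
python3 -m crank '{"slide":[[-0.02,-0.04,0],[-0.044,-0.08,0],[-0.066,-0.12,0],[-0.09,-0.16,0],[-0.11,-0.2,0],[-0.13,-0.24,0],[-0.15,-0.27,0],[-0.15,-0.275,0]],"roll":[0,0,0,0,0,0,0,0],"grip":[0.05,0.05,0.05,0.05,0.05,0.05,0.05,0.05]}'
python3 - <<'E'
from m import *
plan([.613,-.16,.26],166.2)
p=get_image("wrist");save(p,"w4",s=1.5)
plan([.613,-.16,.26],166.2)
E
```

```text
time_s: 7.0
position: [0.6083, -0.1546, 0.2565]
tool_rot: [[-0.971, 0.24, -0.001], [0.24, 0.971, -0.0], [0.001, -0.001, -1.0]]
ft_force: [-0.9, 0.3, -2.7]
grip_width: 0.0569
t 7.0 pos [ 0.6083 -0.1546  0.2565] yaw 166.09 slide [-0.0058 -0.0041 -0.0035] roll -0.11 deg -0.0019 F [-0.9  0.3 -2.7] w 0.0569
t 7.05 pos [ 0.6077 -0.1533  0.2567] yaw 166.14 slide [-0.0067 -0.0053 -0.0033] roll -0.06 deg -0.001 F [ 0.1 -0.6 -2. ] w 0.057
```

View pics/w4.png

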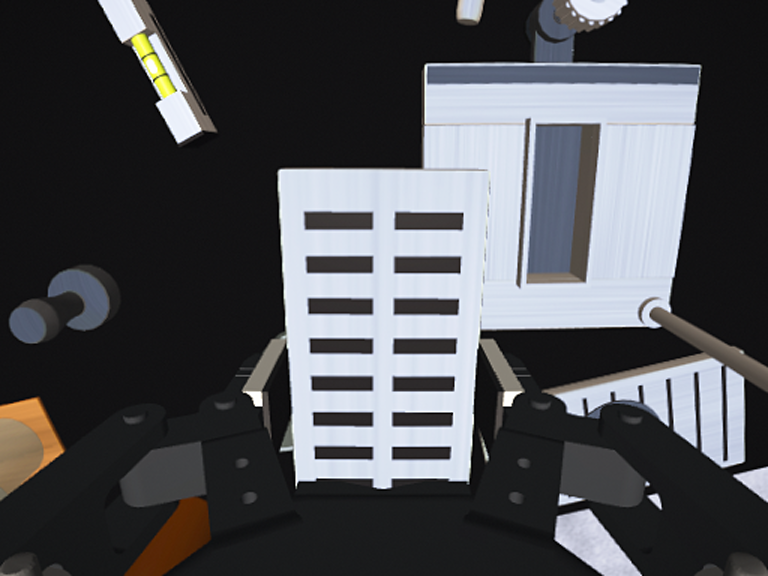

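The view shows the collar at about (563,200), the knob at (590,10), the level at (155,65) and the held cover squarely in the pads. Now I enlarge the collar.

Run:
```python
from m import *
import pickle
p=get_image("wrist");save(p,"w5",(330,60,420,210),4)
pickle.dump(p,open("p5.pkl","wb"))
plan([.613,-.16,.26],166.2)
for r in silhouettes("level_mid",p)[:2]: print(round(r["confidence"],2),np.round(r["box"]),np.round(rect(p,r["pixels"],.03),1))
for r in silhouettes("knob_mid",p)[:2]: print(round(r["confidence"],2),np.round(r["box"]))
```

```text
t 7.1 pos [ 0.6076 -0.1515  0.2571] yaw 166.22 slide [-0.0072 -0.0069 -0.0029] roll 0.02 deg 0.0004 F [ 0.1  1.  -3.6] w 0.0567
0.79 [107.  52.  82. 101.] [ 439.6 -287.6  128.8   35.3   12.5]
0.85 [383.  16.  70.  31.]
```

View pics/w5.png

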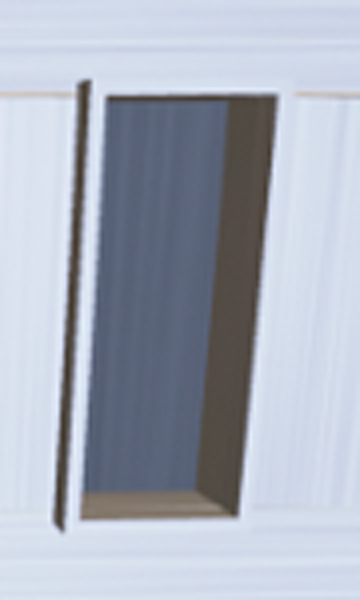

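Run:
```python
from m import *
import pickle
p=pickle.load(open("p5.pkl","rb"))
c=np.array([at_z(p,(330+u/4,60+v/4),.067)[:2] for u,v in((106,95),(277,95),(238,518),(79,519))])
print(c,c.mean(0));f=(c[0]+c[1])/2;r=(c[2]+c[3])/2
print(np.linalg.norm(r-f),np.linalg.norm(c[0]-c[1]),np.linalg.norm(c[2]-c[3]),np.degrees(np.arctan2(*(r-f)[::-1])))
a=c[3]-c[0];b=c[2]-c[1];print(np.degrees(np.arctan2(a[1],a[0])),np.degrees(np.arctan2(b[1],b[0])))
m=c.mean(0);print("knob pred",m-.135*np.array([np.cos(np.radians(-13.7)),np.sin(np.radians(-13.7))]))
plan([m[0],m[1],.11],166.3)
```

```text
[[ 0.54881405 -0.02918026]
 [ 0.55910849  0.0152181 ]
 [ 0.67204794 -0.01022338]
 [ 0.66131076 -0.05501418]] [ 0.61032031 -0.01979993]
0.11559696038608076 0.04557620047007104 0.0460597713377479 -12.813909512436329
-12.933255433085044 -12.694918905914461
knob pred [0.47916118 0.01217322]
t 7.2 pos [ 0.6077 -0.1497  0.2577] yaw 166.35 slide [0.0281 0.1268 0.1477] roll 0.05 deg 0.001 F [ 0.2  0.6 -1.8] w 0.057
```

Run:
```python
from m import *
import pickle
plan([.61,-.02,.14],167.2)
p=get_image("wrist");save(p,"w6",(330,60,420,210),4)
plan([.61,-.02,.14],167.2)
pickle.dump(p,open("p6.pkl","wb"))
q=get_image("scene");pickle.dump(q,open("s6.pkl","wb"));save(q,"s6",(200,120,360,300),4)
```

```text
t 7.2 pos [ 0.6077 -0.1497  0.2577] yaw 166.35 slide [0.0283 0.1266 0.1177] roll -0.85 deg -0.0148 F [ 0.2  0.6 -1.8] w 0.057
t 7.25 pos [ 0.6077 -0.1494  0.2578] yaw 166.39 slide [0.0283 0.1263 0.1179] roll -0.81 deg -0.0142 F [ 0.5  0.  -2. ] w 0.0565
```

View pics/w6.png

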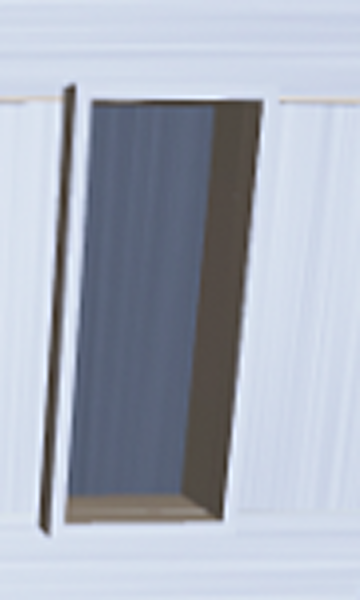

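View pics/s6.png

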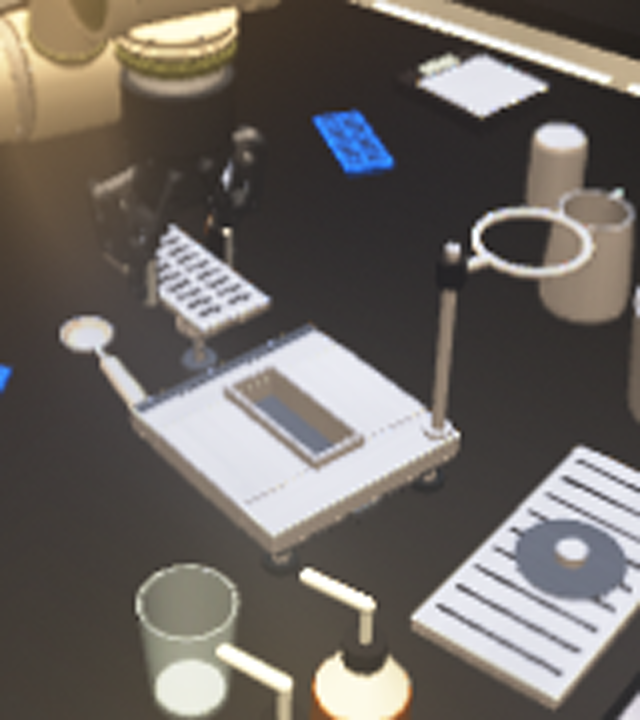

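Run:
```python
from m import *
import pickle
p=pickle.load(open("p6.pkl","rb"))
c=np.array([at_z(p,(330+u/4,60+v/4),.067)[:2] for u,v in((91,101),(263,100),(222,521),(65,523))])
m=c.mean(0);f=(c[0]+c[1])/2;r=(c[2]+c[3])/2
print(m,np.degrees(np.arctan2(*(r-f)[::-1])))
q=pickle.load(open("s6.pkl","rb"))
# outer collar corners in scene crop
s=np.array([at_z(q,(200+u/4,120+v/4),.067)[:2] for u,v in((225,386),(272,367),(363,436),(319,464))])
print(s,s.mean(0))
plan([m[0],m[1],.14],167.0)
```

```text
[ 0.61046197 -0.02002691] -12.8285813403965
[[ 0.54784468 -0.03559654]
 [ 0.56238007  0.01071433]
 [ 0.67792021 -0.01355072]
 [ 0.67092542 -0.06403031]] [ 0.6147676  -0.02561581]
t 7.3 pos [ 0.6078 -0.1494  0.2579] yaw 166.4 slide [0.0279 0.1263 0.1179] roll -0.6 deg -0.0105 F [ 0.4 -0.1 -3. ] w 0.0568
```

Run:
```python
from m import *
p=get_image("wrist");save(p,"w7",(170,90,350,130),4)
o=observe();R=o["tool_rot"]
for off in(-.002,0,.002):
  print(off,np.round((proj(p,[o["position"]+R@np.array([.064+off,y,-.0161]) for y in(-.029,.029)])-[170,90])*4).tolist())
```

```text
-0.002 [[53.0, 106.0], [621.0, 107.0]]
0 [[52.0, 86.0], [622.0, 87.0]]
0.002 [[51.0, 66.0], [623.0, 67.0]]
```

View pics/w7.png

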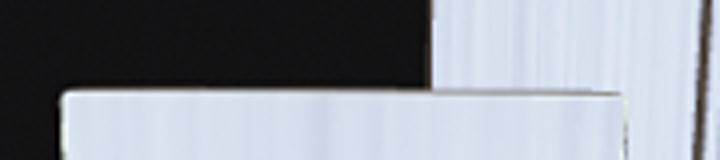

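```bash
python3 -m crank '{"slide":[[0.01,0.04,0.02],[0.02,0.08,0.05],[0.026,0.11,0.09],[0.028,0.126,0.12],[0.028,0.126,0.14],[0.028,0.126,0.14],[0.028,0.126,0.14],[0.028,0.126,0.14]],"roll":[-0.012,-0.012,-0.012,-0.012,-0.012,-0.012,-0.012,-0.012],"grip":[0.05,0.05,0.05,0.05,0.05,0.05,0.05,0.05]}'
python3 - <<'E'
from m import *
p=get_image("wrist");save(p,"w8",s=1.5)
p=get_image("scene");save(p,"s8",(200,120,360,300),4)
plan([.61,-.0202,.062],167.15)
E
```

```text
time_s: 8.15
position: [0.6113, -0.022, 0.1193]
tool_rot: [[-0.974, 0.225, 0.003], [0.225, 0.974, -0.001], [-0.003, -0.0, -1.0]]
ft_force: [-0.4, 0.3, -2.5]
grip_width: 0.0567
t 8.25 pos [ 0.6111 -0.022   0.119 ] yaw 166.98 slide [0.0016 0.0015 0.057 ] roll -0.17 deg -0.0029 F [-0.3  0.2 -2.7] w 0.0569
```

View pics/w8.png

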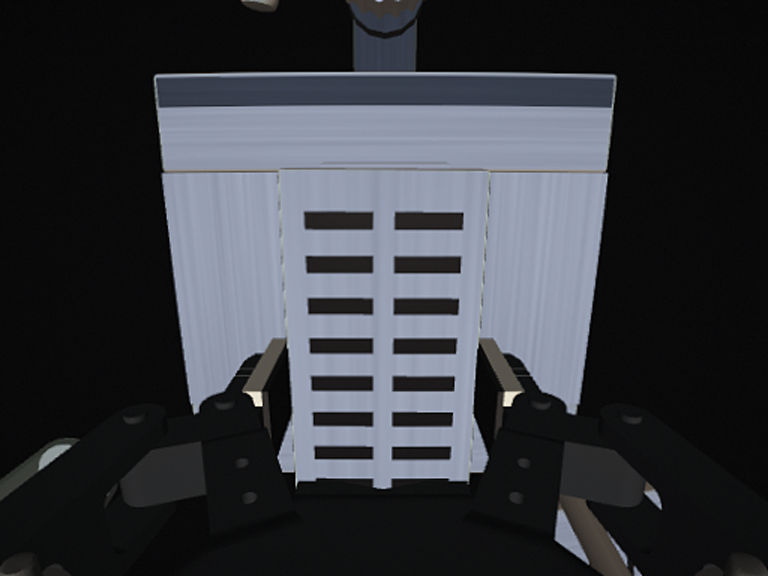

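View pics/s8.png

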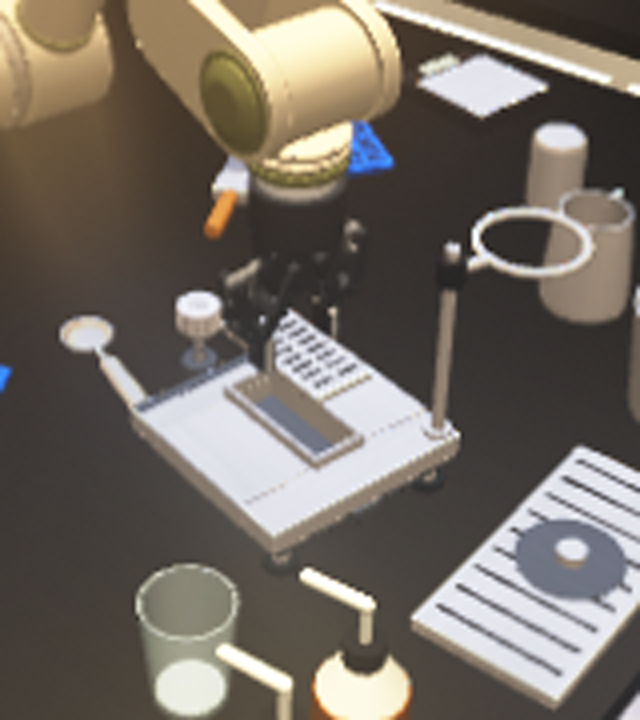

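Run:
```python
from m import *
p=get_image("wrist")
save(p,"w9",(170,90,350,130),4)
a=np.radians(-12.83);X=np.array([np.cos(a),np.sin(a)]);Y=np.array([-X[1],X[0]])
for d in(-.062,-.058):
  P=[[*(np.array([.6105,-.020])+X*d+Y*s*.027),.067] for s in(-1,1)]
  print(np.round((proj(p,P)-[170,90])*4).tolist())
plan([.61,-.0202,.062],167.15)
```

```text
[[176.0, 78.0], [523.0, 77.0]]
[[177.0, 104.0], [522.0, 103.0]]
t 8.3 pos [ 0.611  -0.022   0.1187] yaw 166.98 slide [0.0015 0.0016 0.0567] roll -0.17 deg -0.003 F [-0.4 -0.5 -3.4] w 0.0566
```

View pics/w9.png

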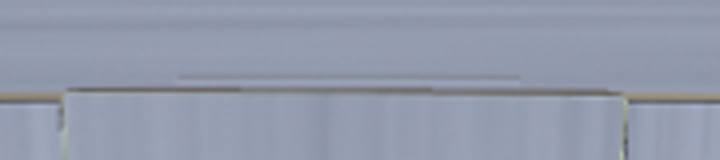

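```bash
python3 -m crank '{"slide":[[0.0015,0.0013,0.015],[0.0015,0.0013,0.03],[0.0015,0.0013,0.042],[0.0015,0.0013,0.048],[0.0015,0.0013,0.052],[0.0015,0.0013,0.055],[0.0015,0.0013,0.058],[0.0015,0.0013,0.06]],"roll":[-0.003,-0.003,-0.003,-0.003,-0.003,-0.003,-0.003,-0.003],"grip":[0.05,0.05,0.05,0.05,0.05,0.05,0.05,0.05]}'
python3 - <<'E'
from m import *
p=get_image("wrist");save(p,"w10",s=1.5)
plan([.6099,-.0205,.059],167.15)
E
```

```text
time_s: 9.1
position: [0.6095, -0.02, 0.058]
tool_rot: [[-0.975, 0.222, 0.0], [0.222, 0.975, -0.0], [-0.0, 0.0, -1.0]]
ft_force: [-4.6, -0.4, 9.5]
grip_width: 0.0568
t 9.15 pos [ 0.6095 -0.0201  0.0581] yaw 167.18 slide [-0.0005 -0.0003 -0.0009] roll 0.03 deg 0.0005 F [-3.1 -0.4  6.3] w 0.0569
```

View pics/w10.png

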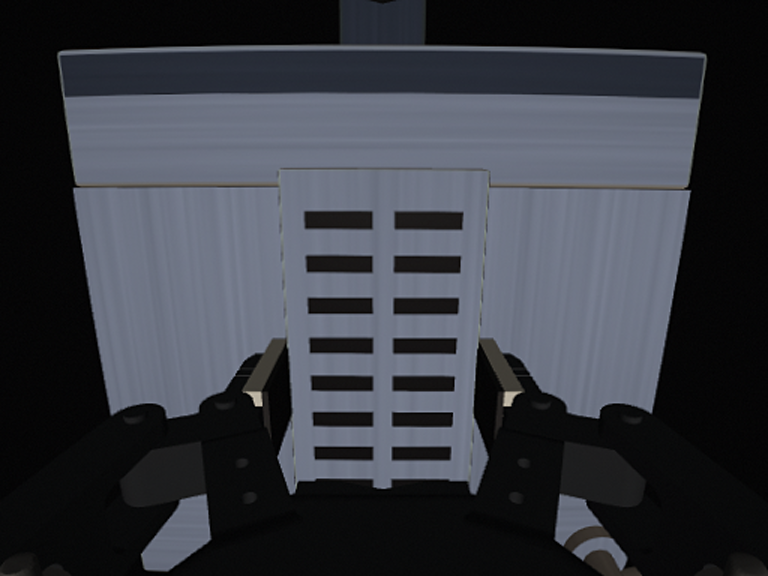

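Reached z=0.058 with contact force, which matches a seated cover. If the frame were resting on the collar, z would be about 0.066. Releasing.

```bash
python3 -m crank '{"slide":[[0,0,0],[0,0,0],[0,0,0],[0,0,-0.02],[0,0,-0.06],[0,0,-0.1],[0,0,-0.14],[-0.0,0,-0.18]],"roll":[0,0,0,0,0,0,0,0],"grip":[0.072,0.072,0.072,0.075,0.085,0.085,0.085,0.085]}'
python3 - <<'E'
from m import *
p=get_image("wrist");save(p,"w11",s=1.5)
for r in silhouettes("cover_mid",p)[:2]: print(round(r["confidence"],2),np.round(r["box"]),np.round(rect(p,r["pixels"],.0745),1))
q=get_image("top")
for r in silhouettes("level_mid",q)[:2]: print(round(r["confidence"],2),np.round(r["box"]),np.round(rect(q,r["pixels"],.036),1))
save(q,"t11",(110,80,370,260),3)
plan([.42,-.29,.23],167.15)
E
```

```text
time_s: 9.95
position: [0.6092, -0.02, 0.2394]
tool_rot: [[-0.975, 0.222, 0.0], [0.222, 0.975, -0.0], [-0.0, -0.0, -1.0]]
ft_force: [0.4, 0.6, -0.9]
grip_width: 0.0849
0.86 [257. 166.  60. 122.] [609.2 -20.1 128.3  58.5 166.5]
0.7 [202.  21.  22.  38.] [459.8 -36.7  36.1  18.  158.7]
0.64 [343. 212.  10.  30.] [ 433.8 -288.5  117.5   28.2   12.8]
t 10.15 pos [ 0.6095 -0.02    0.238 ] yaw 167.18 slide [ 0.1248 -0.3053  0.0078] roll 0.03 deg 0.0005 F [ 0.1  0.6 -0.1] w 0.0853
```

View pics/w11.png

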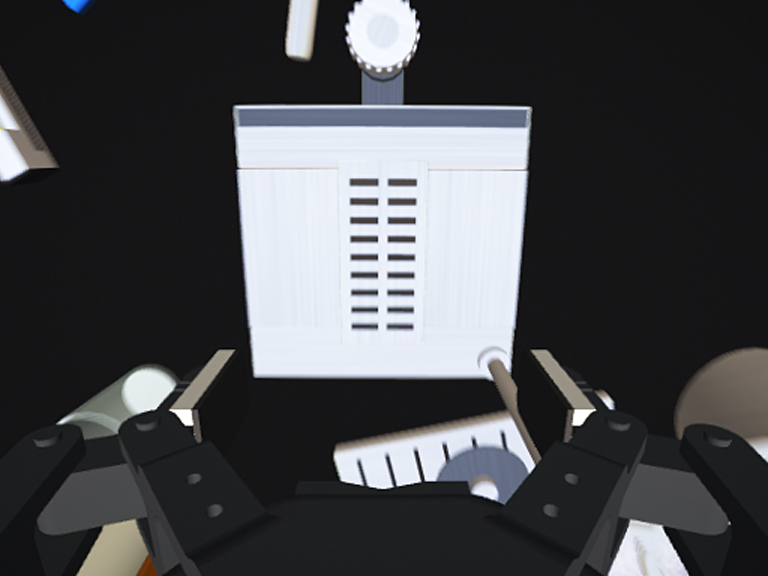

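View pics/t11.png

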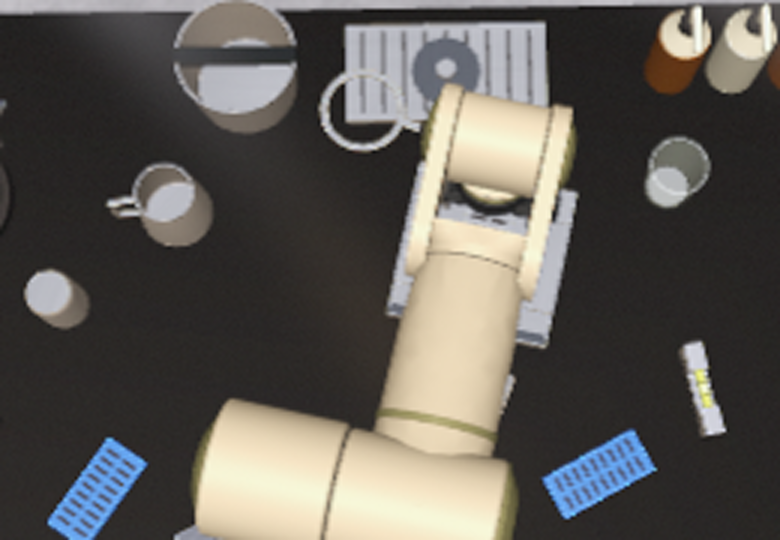

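The cover lies square on the collar, with its centre at (0.609,-0.020), matching the rim within about 1 mm. The knob shows at (383,38). Next is the level, at crop (703,388) in the top view.

```bash
python3 -m crank '{"slide":[[0.015,-0.045,0.005],[0.03,-0.09,0.01],[0.05,-0.135,0.02],[0.066,-0.18,0.025],[0.083,-0.225,0.03],[0.1,-0.27,0.035],[0.109,-0.3,0.038],[0.109,-0.3,0.038]],"roll":[-0.06,-0.12,-0.18,-0.24,-0.3,-0.38,-0.442,-0.442],"grip":[0.085,0.085,0.085,0.085,0.085,0.085,0.085,0.085]}'
python3 - <<'E'
from m import *
p=get_image("wrist");save(p,"w12",s=1.5)
for r in silhouettes("level_mid",p)[:2]: print(round(r["confidence"],2),np.round(r["box"]),np.round(rect(p,r["pixels"],.036),1))
plan([.437,-.288,.2],-167.5)
E
```

```text
time_s: 10.95
position: [0.4343, -0.2908, 0.1975]
tool_rot: [[-0.977, -0.213, -0.003], [-0.213, 0.977, 0.002], [0.002, 0.003, -1.0]]
ft_force: [0.3, 0.2, -0.5]
grip_width: 0.0847
0.62 [254. 172.  22. 118.] [ 437.8 -291.2  121.9   22.6   11.7]
t 11.05 pos [ 0.436  -0.2882  0.1983] yaw -167.62 slide [-0.001   0.     -0.0017] roll -0.12 deg -0.002 F [ 0.5 -0.3 -0.1] w 0.0854
```

View pics/w12.png

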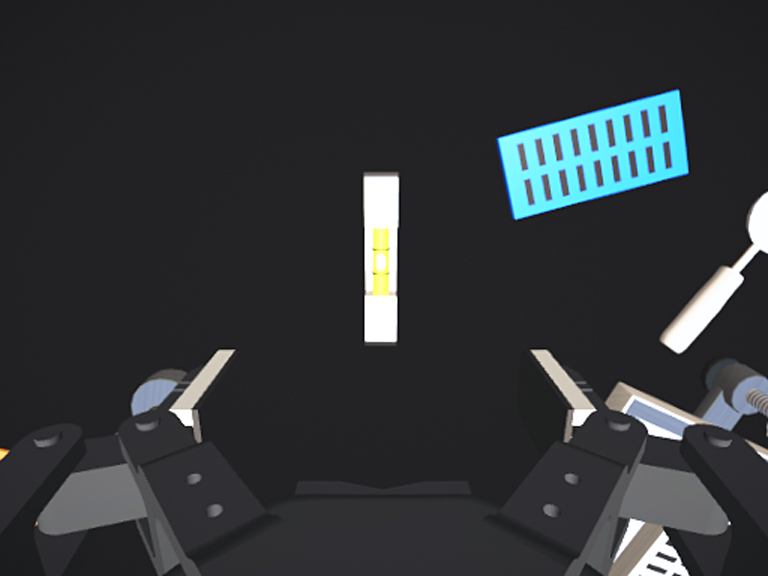

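```bash
python3 -m crank '{"slide":[[-0.001,-0.003,0.05],[-0.001,-0.003,0.09],[-0.001,-0.003,0.13],[-0.001,-0.003,0.16],[-0.001,-0.003,0.16],[-0.001,-0.003,0.16],[-0.001,-0.003,0.16],[-0.001,-0.003,0.16]],"roll":[0.012,0.012,0.012,0.012,0.012,0.012,0.012,0.012],"grip":[0.06,0.05,0.05,0.05,0.05,0.05,0.05,0.05]}'
python3 - <<'E'
from m import *
p=get_image("wrist");save(p,"w13",s=1.5)
for r in silhouettes("level_mid",p)[:2]: print(round(r["confidence"],2),np.round(r["box"]),np.round(rect(p,r["pixels"],.036),1))
plan([.4378,-.2912,.008],-168.3)
E
```

```text
time_s: 11.85
position: [0.4389, -0.2914, 0.0411]
tool_rot: [[-0.979, -0.205, 0.002], [-0.205, 0.979, -0.002], [-0.002, -0.002, -1.0]]
ft_force: [0.7, -0.2, 0.5]
grip_width: 0.05
0.66 [256. 223.  49. 214.] [ 437.  -291.4  120.4   23.1   11.9]
t 11.95 pos [ 0.4386 -0.2913  0.0406] yaw -168.18 slide [0.0008 0.0003 0.0326] roll 0.12 deg 0.0021 F [-0.4 -0.3 -0.5] w 0.0502
```

View pics/w13.png

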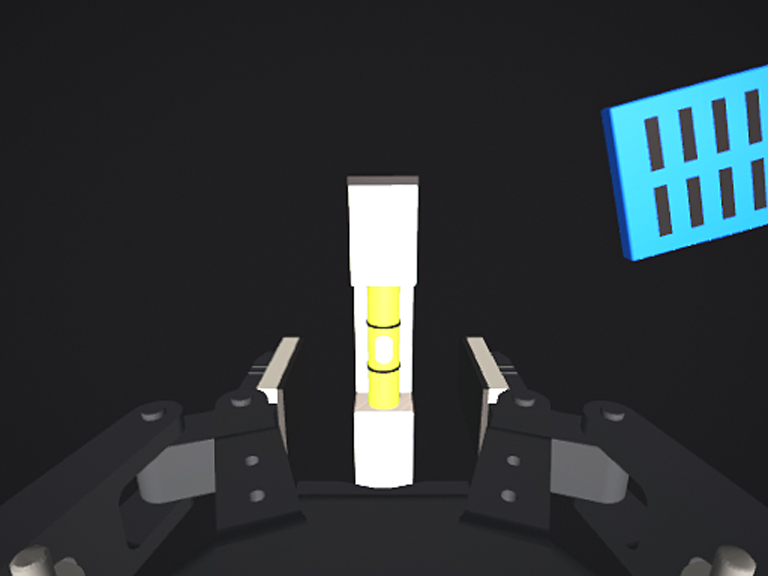

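Level is at (383,345) between the fingers, with its bubble between the lines. Descend and grip.

```bash
python3 -m crank '{"slide":[[0.001,0,0.02],[0.001,0,0.032],[0.001,0,0.032],[0.001,0,0.032],[0.001,0,0.032],[0.001,0,0.032],[0.001,0,0.032],[0.001,0,0.032]],"roll":[0,0,0,0,0,0,0,0],"grip":[0.05,0.05,0.05,0.01,0.01,0.01,0.01,0.01]}' 40
python3 - <<'E'
from m import *
p=get_image("wrist");save(p,"w14",s=1.5)
plan([.4378,-.2912,.15],-168.3)
E
```

```text
time_s: 12.75
position: [0.4375, -0.2916, 0.0082]
tool_rot: [[-0.979, -0.205, 0.001], [-0.205, 0.979, -0.001], [-0.001, -0.001, -1.0]]
ft_force: [-0.2, 1.0, 6.7]
grip_width: 0.0216
t 12.8 pos [ 0.4375 -0.2916  0.0082] yaw -168.19 slide [-5.000e-04  1.000e-04 -1.418e-01] roll 0.11 deg 0.0019 F [0.2 0.9 6.7] w 0.0216
```

View pics/w14.png

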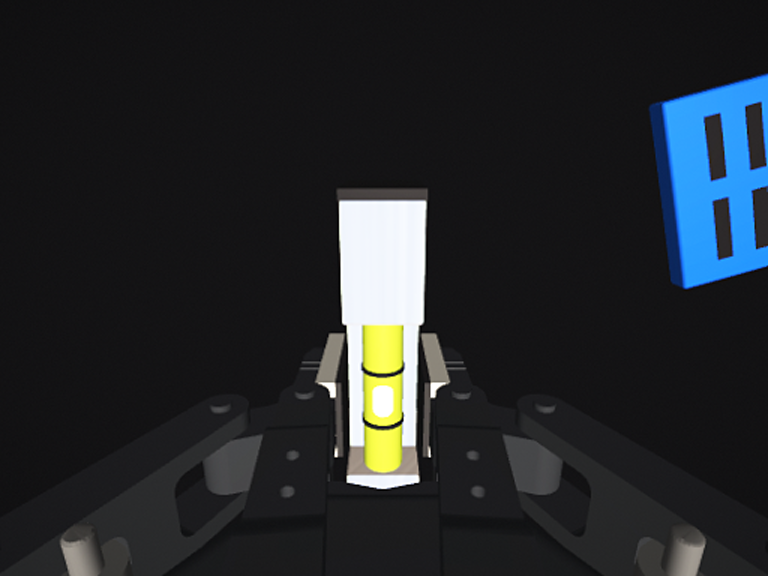

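```bash
python3 -m crank '{"slide":[[0,0,-0.03],[0,0,-0.07],[0,0,-0.11],[-0.02,0.02,-0.15],[-0.05,0.05,-0.15],[-0.08,0.085,-0.15],[-0.115,0.12,-0.15],[-0.15,0.155,-0.15]],"roll":[0,0,0,0.05,0.12,0.19,0.26,0.33],"grip":[0.01,0.01,0.01,0.01,0.01,0.01,0.01,0.01]}'
python3 - <<'E'
from m import *
plan([.61,-.0202,.15],167.15)
E
```

```text
time_s: 13.6
position: [0.5527, -0.107, 0.1574]
tool_rot: [[-0.992, 0.127, -0.001], [0.127, 0.992, 0.0], [0.001, 0.0, -1.0]]
ft_force: [0.8, -0.8, -2.4]
grip_width: 0.0215
t 13.6 pos [ 0.5527 -0.107   0.1574] yaw 172.72 slide [-0.0458  0.0934  0.0074] roll 5.57 deg 0.0971 F [ 0.8 -0.8 -2.4] w 0.0215
```

```bash
python3 -m crank '{"slide":[[-0.02,0.04,0],[-0.04,0.08,0.005],[-0.046,0.094,0.007],[-0.046,0.094,0.007],[-0.046,0.094,0.02],[-0.046,0.094,0.03],[-0.046,0.094,0.04],[-0.046,0.094,0.04]],"roll":[0.04,0.08,0.097,0.097,0.097,0.097,0.097,0.097],"grip":[0.01,0.01,0.01,0.01,0.01,0.01,0.01,0.01]}'
python3 - <<'E'
from m import *
p=get_image("wrist");save(p,"w15",s=1.5)
q=get_image("scene");save(q,"s15",(200,120,360,300),4)
plan([.61,-.0202,.082],167.15)
E
```

```text
time_s: 14.4
position: [0.6086, -0.0217, 0.116]
tool_rot: [[-0.976, 0.22, -0.003], [0.22, 0.976, 0.001], [0.003, -0.0, -1.0]]
ft_force: [-0.4, -0.5, -1.5]
grip_width: 0.0214
t 14.5 pos [ 0.6095 -0.0217  0.1176] yaw 167.32 slide [-0.0002  0.0016  0.0356] roll 0.17 deg 0.003 F [ 0.1 -0.3 -1.6] w 0.0212
```

View pics/w15.png

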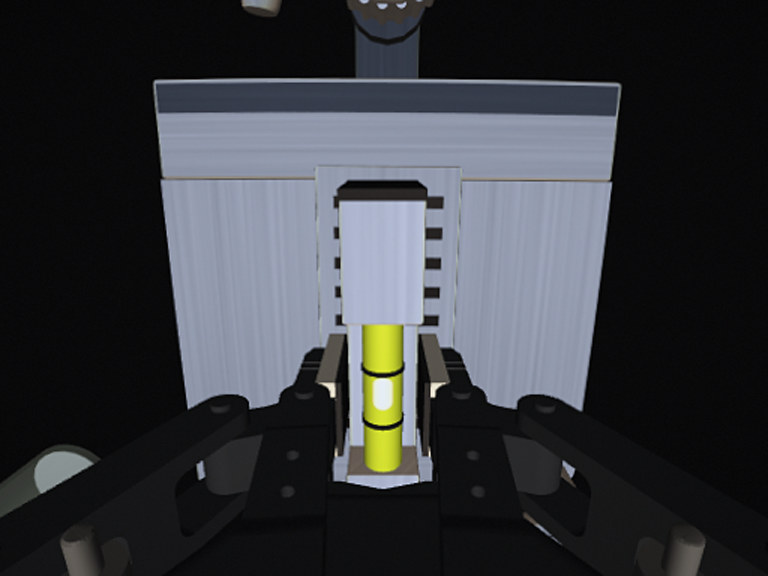

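View pics/s15.png

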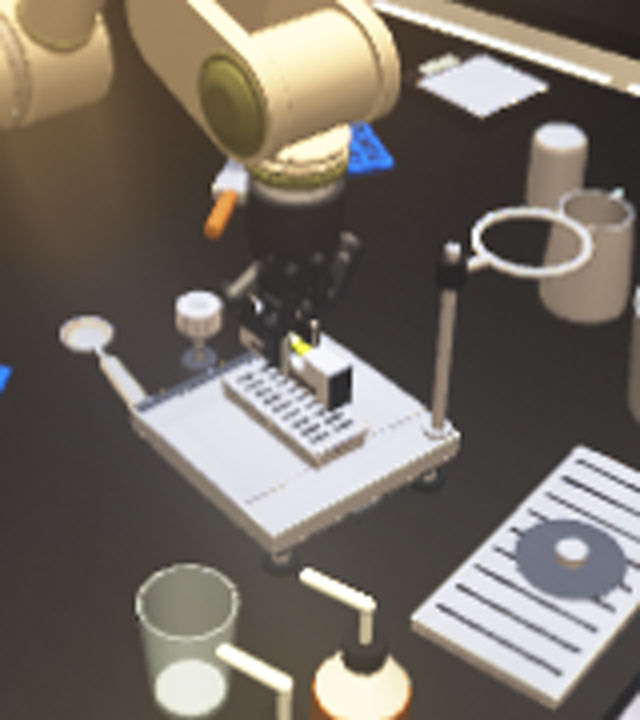

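```bash
python3 -m crank '{"slide":[[0,0.0016,0.01],[0,0.0016,0.02],[0,0.0016,0.028],[0,0.0016,0.032],[0,0.0016,0.034],[0,0.0016,0.0355],[0,0.0016,0.0355],[0,0.0016,0.0355]],"roll":[0.003,0.003,0.003,0.003,0.003,0.003,0.003,0.003],"grip":[0.01,0.01,0.01,0.01,0.01,0.01,0.01,0.01]}'
python3 - <<'E'
from m import *
p=get_image("wrist");save(p,"w16",s=1.5)
plan([.61,-.0202,.082],167.15)
E
```

```text
time_s: 15.3
position: [0.6102, -0.0197, 0.0828]
tool_rot: [[-0.975, 0.222, 0.001], [0.222, 0.975, -0.0], [-0.001, 0.0, -1.0]]
ft_force: [-2.4, 1.5, 3.2]
grip_width: 0.0212
t 15.35 pos [ 0.6102 -0.0197  0.0827] yaw 167.18 slide [ 0.     -0.0005  0.0007] roll 0.03 deg 0.0005 F [-2.6  0.4  5.7] w 0.0212
```

View pics/w16.png

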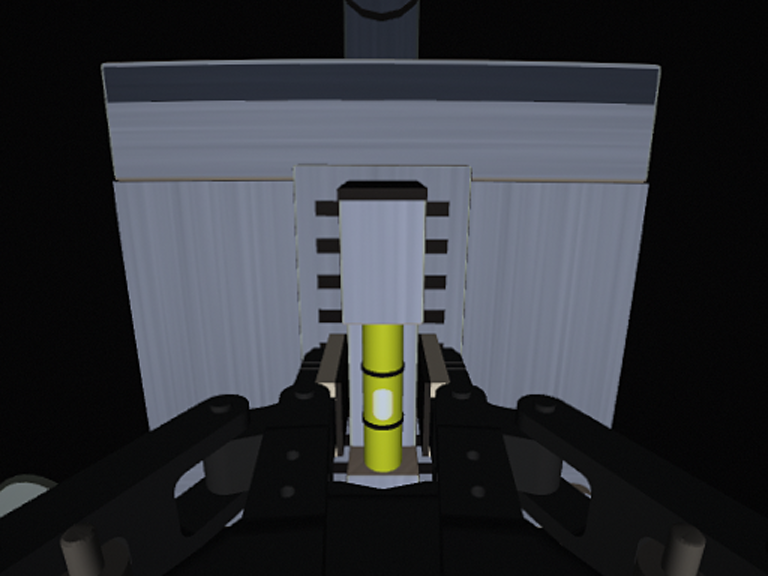

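Level stands centred on the cover under 5 N of contact. I release it, rise and turn 90° for the spread-finger press.

```bash
python3 -m crank '{"slide":[[0,0,0],[0,0,0],[0,0,-0.003],[0,0,-0.04],[0,0,-0.08],[0,0,-0.1],[0,0,-0.1],[0,0,-0.1]],"roll":[0,0,0,0,0.1,0.24,0.38,0.52],"grip":[0.05,0.05,0.05,0.085,0.085,0.085,0.085,0.085]}'
python3 -m crank '{"slide":[[0,0,0],[0,0,0],[0,0,0],[0,0,0],[0,0,0],[0,0,0],[0,0,0],[0,0,0]],"roll":[0.15,0.3,0.45,0.6,0.75,0.9,1.05,1.05],"grip":[0.085,0.085,0.085,0.085,0.085,0.085,0.085,0.085]}'
python3 - <<'E'
from m import *
p=get_image("wrist");save(p,"w17",s=1.5)
for n,z in(("level_mid",.11),("cover_mid",.0745)):
  for r in silhouettes(n,p)[:2]: print(n,round(r["confidence"],2),np.round(r["box"]),np.round(rect(p,r["pixels"],z),1))
q=get_image("scene");save(q,"s17",(200,100,360,280),4)
plan([.61,-.0202,.2],77.15)
E
```

```text
time_s: 16.15
position: [0.6101, -0.0197, 0.183]
tool_rot: [[-0.732, 0.681, 0.002], [0.681, 0.732, -0.0], [-0.001, 0.001, -1.0]]
ft_force: [-0.4, -0.6, 0.2]
grip_width: 0.0854
time_s: 16.95
position: [0.6099, -0.0197, 0.1821]
tool_rot: [[0.222, 0.975, 0.0], [0.975, -0.222, -0.0], [-0.0, 0.0, -1.0]]
ft_force: [0.6, -0.1, -0.2]
grip_width: 0.085
level_mid 0.78 [260. 191. 165.  40.] [611.9 -15.9 121.7  30.  167.2]
cover_mid 0.66 [257. 182. 152.  69.] [614.8   0.  127.5  20.  166.4]
cover_mid 0.64 [ 67. 322.  60.  88.] [ 393.7 -163.7   23.6   19.9   90.6]
t 17.15 pos [ 0.6099 -0.0197  0.1821] yaw 77.4 slide [-0.0005  0.0002 -0.0179] roll 0.25 deg 0.0043 F [ 0.7 -1.  -0.4] w 0.0849
```

View pics/w17.png

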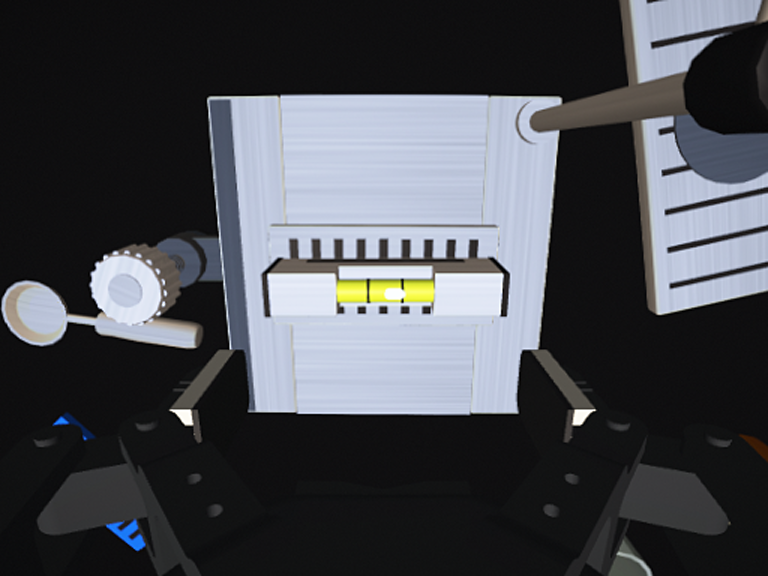

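View pics/s17.png

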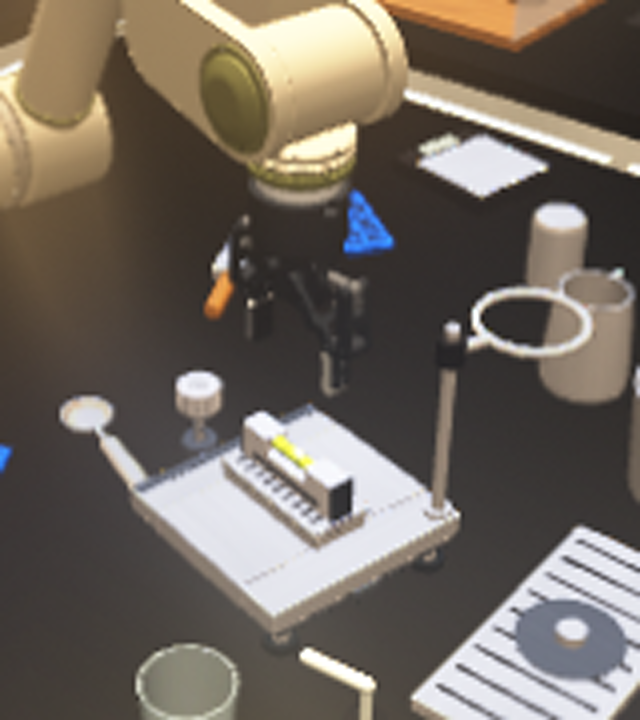

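The level stands lengthwise on the cover, with the bubble at (395,293) against lines at 369 and 403. That is about 4.5 mm toward the rear unpressed, so the knob needs to go clockwise. First I check the knob position.

Run:
```python
from m import *
p=get_image("wrist");save(p,"w18",(40,140,140,240),5)
print((proj(p,[[.4789,.0100,.1]])-[40,140])*5)
f=p["frame"]
for r in silhouettes("knob_mid",p)[:2]: print(round(r["confidence"],2),np.round(r["box"]))
```

```text
[[218.33466129 258.49615616]]
0.84 [ 99. 182.  80.  66.]
```

View pics/w18.png

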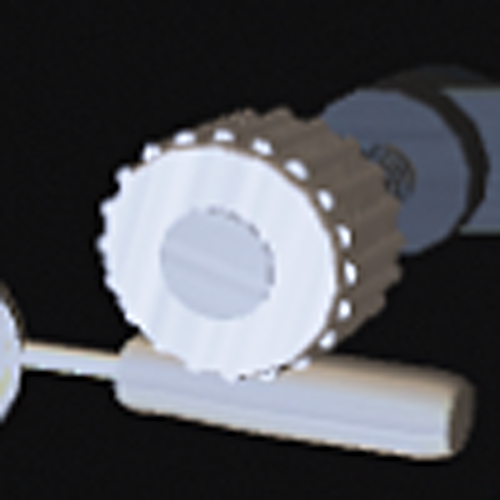

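The knob's top centre shows at (218,263), against (218,258) predicted, a match. I move over it with a -70° pre-roll.

```bash
python3 -m crank '{"slide":[[0,-0.03,0],[0,-0.07,0],[0,-0.11,0],[0,-0.134,0],[0,-0.134,0.01],[0,-0.134,0.03],[0,-0.134,0.05],[0,-0.134,0.06]],"roll":[-0.15,-0.3,-0.45,-0.6,-0.75,-0.9,-1.05,-1.2],"grip":[0.07,0.06,0.06,0.06,0.06,0.06,0.06,0.06]}'
python3 -c "
from h import *
plan([.4789,.01,.076],146)
p=get_image('wrist');save(p,'w19',s=1.5)
print(proj(p,[[.4789,.0100,.1]])*1.5)
plan([.4789,.01,.076],146)
"
```

```text
time_s: 18.05
position: [0.4787, 0.0101, 0.1208]
tool_rot: [[-0.833, 0.553, -0.002], [0.553, 0.833, 0.0], [0.001, -0.001, -1.0]]
ft_force: [0.1, 1.2, 0.7]
grip_width: 0.0601
t 18.05 pos [0.4787 0.0101 0.1208] yaw 146.41 slide [-0.0003  0.0001  0.0448] roll 0.41 deg 0.0071 F [0.1 1.2 0.7] w 0.0601
[[382.31721714 335.50947883]]
t 18.1 pos [0.4782 0.0101 0.1199] yaw 146.83 slide [-0.0007  0.0003  0.0439] roll 0.83 deg 0.0145 F [-0.6  0.3 -2.5] w 0.0603
```

View pics/w19.png

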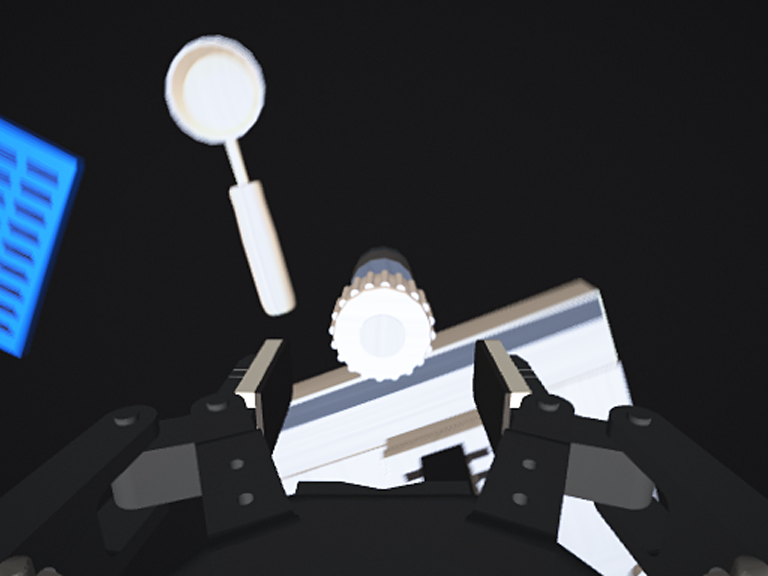

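```bash
python3 -m crank '{"slide":[[-0.0005,0,0.02],[-0.0005,0,0.035],[-0.0005,0,0.043],[-0.0005,0,0.043],[-0.0005,0,0.043],[-0.0005,0,0.043],[-0.0005,0,0.043],[-0.0005,0,0.043]],"roll":[0,0,0,0,0,0,0,0],"grip":[0.06,0.06,0.06,0.06,0.03,0.03,0.03,0.03]}' 60
python3 -c "
from h import *
plan([.4789,.01,.076],146)
p=get_image('wrist');save(p,'w20',s=1.5)
print(observe()['wrist_torque'],observe()['q'])
"
```

```text
time_s: 18.9
position: [0.4798, 0.0092, 0.0802]
tool_rot: [[-0.829, 0.559, 0.001], [0.559, 0.829, -0.001], [-0.002, -0.001, -1.0]]
ft_force: [-3.7, -3.4, 5.0]
grip_width: 0.0369
t 18.9 pos [0.4798 0.0092 0.0802] yaw 145.98 slide [0.0012 0.0002 0.0042] roll -0.02 deg -0.0004 F [-3.7 -3.4  5. ] w 0.0369
[-0.51710532  0.6055896  -0.00641404] [-1.30446417e+01  2.51407860e+01  9.81340752e+01 -7.86809754e-02
  5.66433626e+01 -6.89837243e+01]
```

View pics/w20.png

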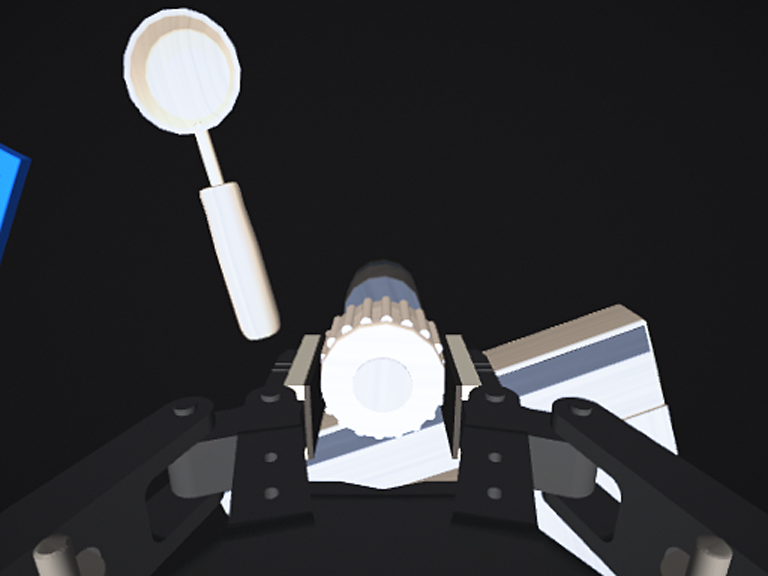

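```bash
python3 -m crank '{"slide":[[0,0,0],[0,0,0],[0,0,0],[0,0,0],[0,0,0],[0,0,0],[0,0,0],[0,0,0]],"roll":[0.1,0.25,0.4,0.55,0.7,0.85,1.0,1.14],"grip":[0.03,0.03,0.03,0.03,0.03,0.03,0.03,0.03]}'
python3 -c "
from h import *
plan([.4789,.01,.076],146);print(observe()['wrist_torque'])"
python3 -m crank '{"slide":[[0,0,0],[0,0,0],[0,0,0],[0,0,0],[0,0,0],[0,0,0],[0,0,0],[0,0,0]],"roll":[0.15,0.3,0.45,0.6,0.75,0.9,1.05,1.14],"grip":[0.03,0.03,0.03,0.03,0.03,0.03,0.03,0.03]}'
python3 -c "
from h import *
plan([.4789,.01,.076],146);print(observe()['wrist_torque'])
p=get_image('wrist');save(p,'w21',s=1.5)
p=get_image('scene');save(p,'s21',(200,100,360,280),4)"
```

```text
time_s: 19.75
position: [0.4789, 0.0088, 0.0802]
tool_rot: [[0.168, 0.986, -0.001], [0.986, -0.168, -0.002], [-0.002, -0.001, -1.0]]
ft_force: [-7.2, -5.9, 9.7]
grip_width: 0.0371
t 19.75 pos [0.4789 0.0088 0.0802] yaw 80.34 slide [ 0.0012 -0.0002  0.0042] roll -65.66 deg -1.1459 F [-7.2 -5.9  9.7] w 0.0371
[-1.01268456  1.32636914  0.12382036]
time_s: 20.55
position: [0.4782, 0.0094, 0.0802]
tool_rot: [[0.966, 0.26, -0.003], [0.26, -0.966, -0.001], [-0.003, 0.0, -1.0]]
ft_force: [-9.8, -2.6, 12.1]
grip_width: 0.0369
t 20.55 pos [0.4782 0.0094 0.0802] yaw 15.05 slide [ 0.0008 -0.0004  0.0042] roll -130.95 deg -2.2855 F [-9.8 -2.6 12.1] w 0.0369
[-0.24390767  1.62346464  0.12985935]
```

View pics/w21.png

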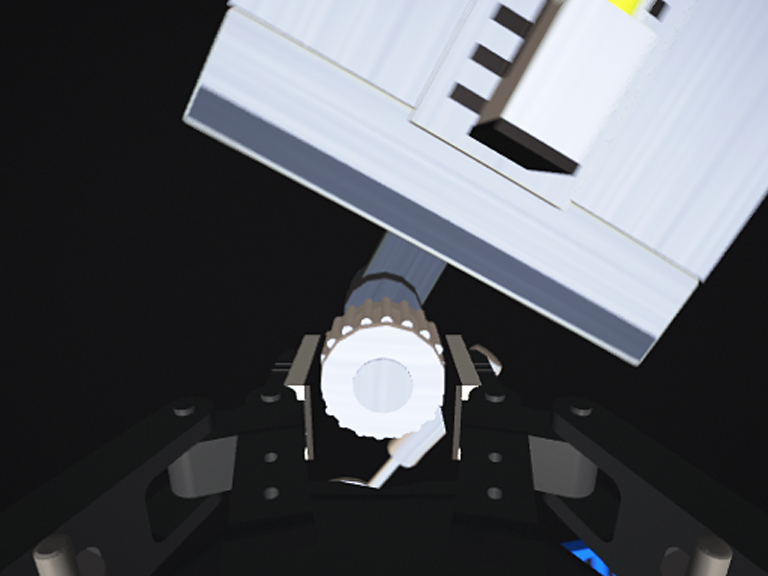

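View pics/s21.png

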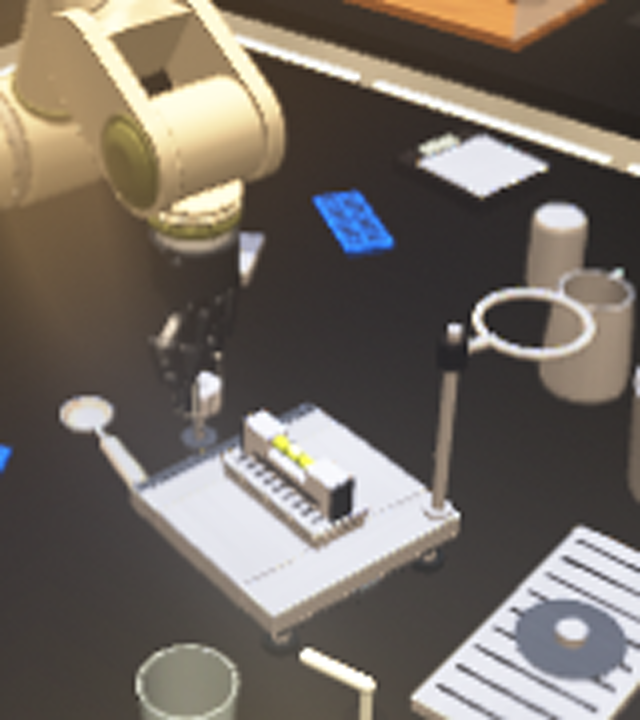

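```bash
python3 -m crank '{"slide":[[0,0,0],[0,0,0],[0,0,-0.03],[0,0,-0.07],[0,0,-0.11],[0.03,0.015,-0.11],[0.07,0.036,-0.11],[0.11,0.057,-0.11]],"roll":[0,0,0,-0.15,-0.3,-0.45,-0.6,-0.75],"grip":[0.06,0.06,0.06,0.085,0.085,0.085,0.085,0.085]}'
python3 -c "
from h import *
plan([.61,-.02,.18],77.15)"
```

```text
time_s: 21.45
position: [0.6024, -0.0164, 0.1901]
tool_rot: [[0.52, 0.854, 0.002], [0.854, -0.52, -0.0], [0.001, 0.002, -1.0]]
ft_force: [-1.0, 0.6, 0.1]
grip_width: 0.0852
t 21.45 pos [ 0.6024 -0.0164  0.1901] yaw 58.68 slide [0.0008 0.0083 0.0101] roll -18.47 deg -0.3223 F [-1.   0.6  0.1] w 0.0852
```

```bash
python3 -m crank '{"slide":[[0.001,0.008,0],[0.001,0.008,0.02],[0.001,0.008,0.05],[0.001,0.008,0.075],[0.001,0.008,0.08],[0.001,0.008,0.08],[0.001,0.008,0.08],[0.001,0.008,0.08]],"roll":[-0.14,-0.28,-0.322,-0.322,-0.322,-0.322,-0.322,-0.322],"grip":[0.085,0.085,0.085,0.085,0.085,0.085,0.085,0.085]}'
python3 -c "
from h import *
plan([.61,-.02,.1],77.15)
p=get_image('wrist');save(p,'w22',s=1.5)"
```

```text
time_s: 22.25
position: [0.6088, -0.0197, 0.1105]
tool_rot: [[0.229, 0.973, 0.003], [0.973, -0.229, -0.001], [0.0, 0.003, -1.0]]
ft_force: [0.8, 0.0, 0.2]
grip_width: 0.085
t 22.25 pos [ 0.6088 -0.0197  0.1105] yaw 76.76 slide [-0.0001  0.0012  0.0106] roll -0.39 deg -0.0067 F [0.8 0.  0.2] w 0.085
```

View pics/w22.png

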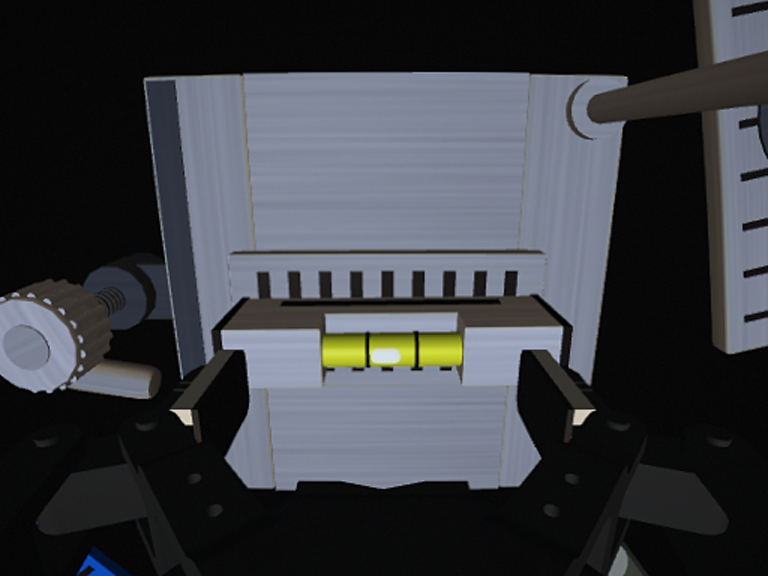

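```bash
python3 -m crank '{"slide":[[0,0.001,0.006],[0,0.001,0.009],[0,0.001,0.011],[0,0.001,0.012],[0,0.001,0.013],[0,0.001,0.014],[0,0.001,0.015],[0,0.001,0.0155]],"roll":[-0.007,-0.007,-0.007,-0.007,-0.007,-0.007,-0.007,-0.007],"grip":[0.085,0.085,0.085,0.085,0.085,0.085,0.085,0.085]}'
python3 -c "
from h import *
plan([.61,-.02,.1],77.15)
p=get_image('wrist');save(p,'w23',(130,180,380,290),3)"
```

```text
time_s: 23.1
position: [0.6089, -0.0197, 0.0974]
tool_rot: [[0.222, 0.975, 0.002], [0.975, -0.222, -0.001], [-0.0, 0.002, -1.0]]
ft_force: [-14.8, 2.3, 34.3]
grip_width: 0.0851
t 23.1 pos [ 0.6089 -0.0197  0.0974] yaw 77.18 slide [-0.      0.0011 -0.0026] roll 0.03 deg 0.0006 F [-14.8   2.3  34.3] w 0.0851
```

View pics/w23.png

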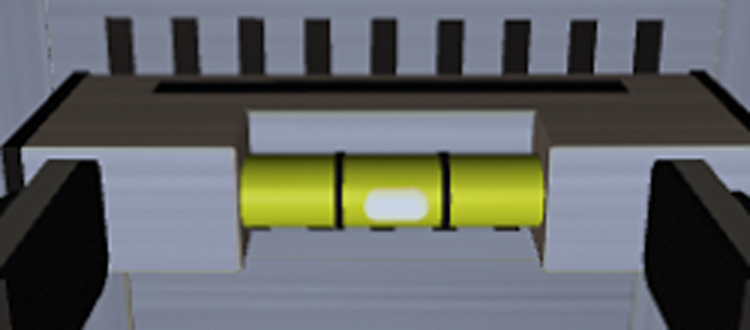

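Contact is at 34 N, too hard. I ease off to about 15 N, relieve the side load and let the bubble settle.

```bash
python3 -m crank '{"slide":[[0,-0.0005,-0.0008],[0,-0.0008,-0.0012],[0,-0.0008,-0.0012],[0,-0.0008,-0.0012],[0,-0.0008,-0.0012],[0,-0.0008,-0.0012],[0,-0.0008,-0.0012],[0,-0.0008,-0.0012]],"roll":[0,0,0,0,0,0,0,0],"grip":[0.085,0.085,0.085,0.085,0.085,0.085,0.085,0.085]}'
python3 -c "
from h import *
plan([.61,-.02,.1],77.15)
p=get_image('wrist');save(p,'w24',(130,180,380,290),3)"
```

```text
time_s: 23.95
position: [0.6088, -0.0197, 0.0976]
tool_rot: [[0.222, 0.975, 0.003], [0.975, -0.222, -0.001], [-0.0, 0.003, -1.0]]
ft_force: [-5.6, 0.9, 21.0]
grip_width: 0.0852
t 23.95 pos [ 0.6088 -0.0197  0.0976] yaw 77.17 slide [-0.      0.0012 -0.0024] roll 0.02 deg 0.0004 F [-5.6  0.9 21. ] w 0.0852
```

View pics/w24.png

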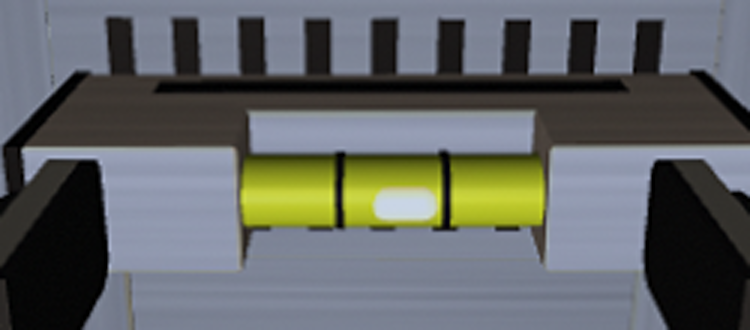

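```bash
cat > bub.py <<'E'
from h import *
def bub(name=None):
    p=get_image("wrist");f=p["frame"].astype(float)
    if name: save(p,name,(130,180,380,290),3)
    sub=f[225:262,205:320];b=sub[:,:,2];g=sub[:,:,1];r=sub[:,:,0]
    yel=(r>90)&(b<.55*r)&(g>.6*r)
    rows=np.nonzero(yel.sum(1)>50)[0]
    cols=np.nonzero(yel.sum(0)>3)[0]
    v=sub[rows[0]:rows[-1]+1,cols[0]:cols[-1]+1]
    w=np.clip(v[:,:,2]-.5*v[:,:,0],0,None);w[w<25]=0
    n=v.shape[1];bx=(w.sum(0)*np.arange(n)).sum()/w.sum()+cols[0]
    k=np.clip(130-v[:6,:,1],0,None).sum(0) if 0 else v[1:6,:,1].mean(0)
    d=np.clip(np.median(k)*.75-k,0,None); d[:8]=0;d[-8:]=0
    i=np.nonzero(d)[0];m=(i[0]+i[-1])/2
    L=[(d[s]*s).sum()/d[s].sum() for s in(i[i<m],i[i>m])]
    l0,l1=L[0]+cols[0],L[1]+cols[0]
    bw=np.nonzero(w.sum(0)>0)[0];
    print("bubble",round(bx+205,2),"lines",round(l0+205,2),round(l1+205,2),"bubcols",bw[0]+cols[0]+205,bw[-1]+cols[0]+205,"offset mm",round((bx-(l0+l1)/2)/(l1-l0)*17,2))
    o=observe();print("t",round(o["time_s"],2),"z",round(o["position"][2],4),"F",np.round(o["ft_force"],1),"w",round(o["grip_width"],4))
E
python3 -m crank '{"slide":[[0,-0.0004,-0.0003],[0,-0.0004,-0.0003],[0,-0.0004,-0.0003],[0,-0.0004,-0.0003],[0,-0.0004,-0.0003],[0,-0.0004,-0.0003],[0,-0.0004,-0.0003],[0,-0.0004,-0.0003]],"roll":[0,0,0,0,0,0,0,0],"grip":[0.085,0.085,0.085,0.085,0.085,0.085,0.085,0.085]}'
python3 -c "
from bub import *
bub('w25')"
```

```text
time_s: 24.8
position: [0.6088, -0.0197, 0.0976]
tool_rot: [[0.222, 0.975, 0.004], [0.975, -0.222, -0.001], [-0.0, 0.004, -1.0]]
ft_force: [-3.5, 0.4, 18.2]
grip_width: 0.0848
bubble 264.76 lines 242.84 278.37 bubcols 210 275 offset mm 1.99
t 24.85 z 0.0976 F [-3.8  0.3 17. ] w 0.0847
```

View pics/w25.png

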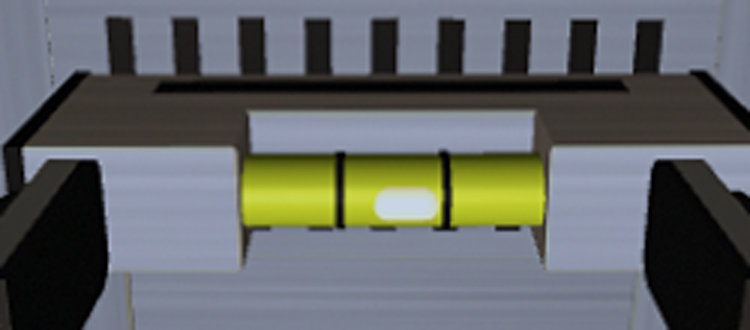

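Under 17 N the bubble (crop 406, lines 340 and 445) settled about 2.2 mm toward the rear. It needs about 0.73 rad more clockwise.

```bash
python3 -m crank '{"slide":[[0,0,-0.035],[0,0,-0.08],[0,-0.045,-0.085],[0,-0.09,-0.085],[0,-0.132,-0.08],[0,-0.132,-0.06],[0,-0.132,-0.04],[0,-0.132,-0.03]],"roll":[0,0,0,0,0,0,0,0],"grip":[0.085,0.085,0.07,0.06,0.06,0.06,0.06,0.06]}'
python3 -c "
from h import *
p=get_image('wrist');save(p,'w26',s=1.5)
print(proj(p,[[.4789,.0100,.1]])*1.5)
plan([.4789,.01,.078],77.2)
"
```

```text
time_s: 25.65
position: [0.4786, 0.01, 0.1239]
tool_rot: [[0.222, 0.975, -0.002], [0.975, -0.222, 0.0], [0.0, -0.002, -1.0]]
ft_force: [-0.0, 0.1, 0.1]
grip_width: 0.0602
[[383.68378364 331.02694659]]
t 25.7 pos [0.4784 0.01   0.123 ] yaw 77.16 slide [0.0001 0.0007 0.045 ] roll -0.04 deg -0.0007 F [-1.4 -0.2 -1.1] w 0.0602
```

View pics/w26.png

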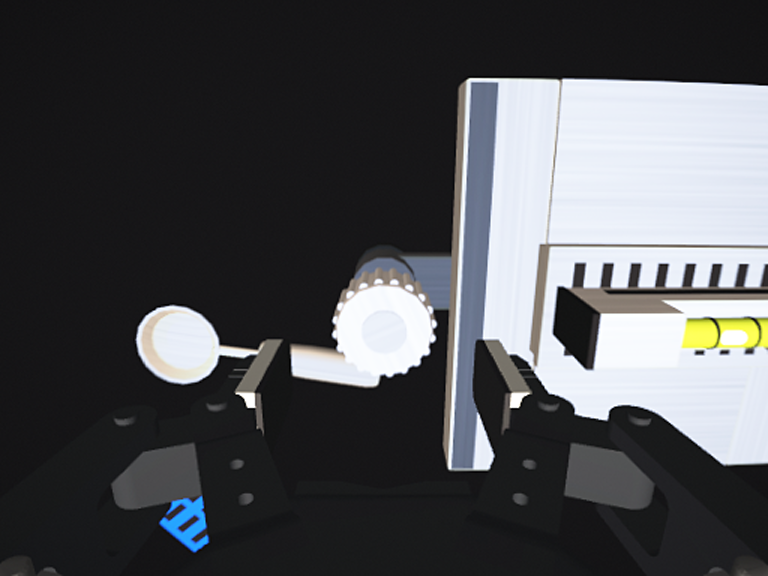

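```bash
python3 -m crank '{"slide":[[0,0.0005,0.02],[0,0.0005,0.035],[0,0.0005,0.042],[0,0.0005,0.042],[0,0.0005,0.042],[0,0.0005,0.042],[0,0.0005,0.042],[0,0.0005,0.042]],"roll":[0,0,0,0,0,0,0,0],"grip":[0.06,0.06,0.06,0.06,0.03,0.03,0.03,0.03]}' 60
python3 -c "
from h import *
plan([.4789,.01,.078],77.2);print(observe()['wrist_torque'])"
python3 -m crank '{"slide":[[0,0,0],[0,0,0],[0,0,0],[0,0,0],[0,0,0],[0,0,0],[0,0,0],[0,0,0]],"roll":[0.1,0.22,0.35,0.48,0.6,0.7,0.73,0.73],"grip":[0.03,0.03,0.03,0.03,0.03,0.03,0.03,0.03]}'
python3 -c "
from h import *
plan([.4789,.01,.078],77.2);print(observe()['wrist_torque'])
p=get_image('wrist');save(p,'w27',s=1.5)"
```

```text
time_s: 26.5
position: [0.4791, 0.0098, 0.0841]
tool_rot: [[0.222, 0.975, -0.001], [0.975, -0.222, -0.0], [-0.0, -0.001, -1.0]]
ft_force: [-5.7, 0.5, 7.6]
grip_width: 0.0367
t 26.5 pos [0.4791 0.0098 0.0841] yaw 77.18 slide [ 0.0001 -0.0003  0.0061] roll -0.02 deg -0.0004 F [-5.7  0.5  7.6] w 0.0367
[ 0.11452882  0.89195065 -0.02604399]
time_s: 27.3
position: [0.4793, 0.0098, 0.0841]
tool_rot: [[0.816, 0.578, -0.0], [0.578, -0.816, -0.0], [-0.0, 0.0, -1.0]]
ft_force: [-5.0, 0.7, 7.2]
grip_width: 0.0373
t 27.3 pos [0.4793 0.0098 0.0841] yaw 35.3 slide [-0.0002 -0.0004  0.0061] roll -41.9 deg -0.7313 F [-5.   0.7  7.2] w 0.0373
[-0.03802393  0.83026691 -0.08356466]
```

View pics/w27.png

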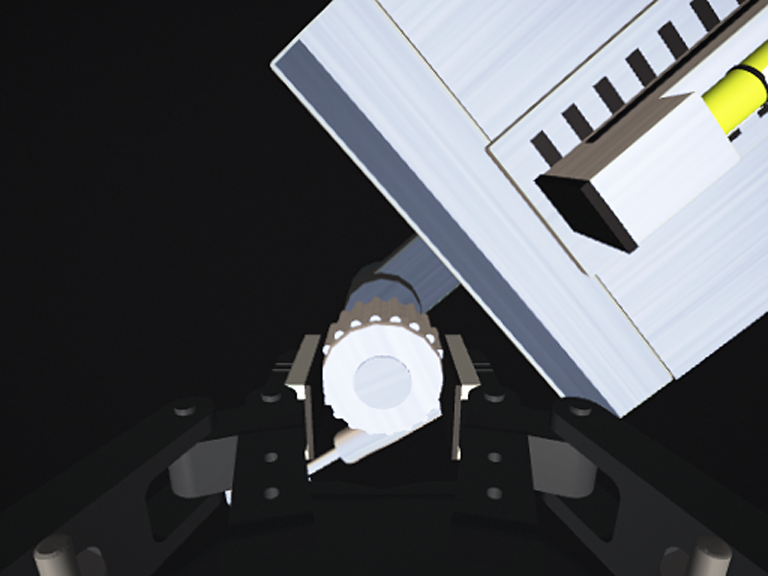

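```bash
python3 -m crank '{"slide":[[0,0,0],[0,0,0],[0,0,-0.03],[0,0,-0.07],[0,0,-0.1],[0.03,0.033,-0.1],[0.06,0.066,-0.1],[0.088,0.098,-0.1]],"roll":[0,0,0,-0.15,-0.3,-0.45,-0.6,-0.731],"grip":[0.06,0.06,0.06,0.085,0.085,0.085,0.085,0.085]}'
python3 -c "
from h import *
plan([.609,-.0197,.0985],77.18)"
```

```text
time_s: 28.15
position: [0.61, -0.0197, 0.1838]
tool_rot: [[0.215, 0.977, 0.002], [0.977, -0.215, -0.0], [0.0, 0.002, -1.0]]
ft_force: [-0.1, 0.4, 0.3]
grip_width: 0.0849
t 28.15 pos [ 0.61   -0.0197  0.1838] yaw 77.57 slide [-0.0002 -0.0011  0.0852] roll 0.39 deg 0.0067 F [-0.1  0.4  0.3] w 0.0849
```

```bash
python3 -m crank '{"slide":[[0,-0.001,0.04],[0,-0.001,0.07],[0,-0.001,0.08],[0,-0.001,0.083],[0,-0.001,0.085],[0,-0.001,0.0855],[0,-0.001,0.086],[0,-0.001,0.0865]],"roll":[0.006,0.006,0.006,0.006,0.006,0.006,0.006,0.006],"grip":[0.085,0.085,0.085,0.085,0.085,0.085,0.085,0.085]}'
python3 -c "
from bub import *
bub('w28')"
```

```text
time_s: 28.95
position: [0.6074, -0.0191, 0.098]
tool_rot: [[0.227, 0.974, 0.001], [0.974, -0.227, -0.0], [0.0, 0.001, -1.0]]
ft_force: [-3.8, 1.0, 10.4]
grip_width: 0.0849
bubble 255.98 lines 246.47 282.17 bubcols 246 266 offset mm -3.97
t 29.0 z 0.0981 F [-2.7  0.2  8. ] w 0.0851
```

View pics/w28.png

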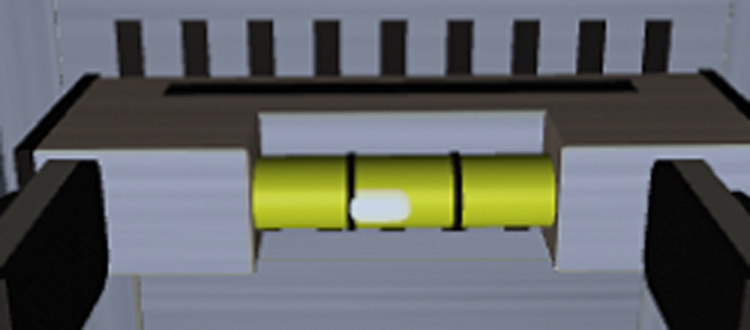

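```bash
python3 -m crank '{"slide":[[0,0,0.0004],[0,0,0.0007],[0,0,0.0007],[0,0,0.0007],[0,0,0.0007],[0,0,0.0007],[0,0,0.0007],[0,0,0.0007]],"roll":[0,0,0,0,0,0,0,0],"grip":[0.085,0.085,0.085,0.085,0.085,0.085,0.085,0.085]}'
python3 -c "
from bub import *
bub()"
python3 -m crank '{"slide":[[0,0,0],[0,0,0],[0,0,0],[0,0,0],[0,0,0],[0,0,0],[0,0,0],[0,0,0]],"roll":[0,0,0,0,0,0,0,0],"grip":[0.085,0.085,0.085,0.085,0.085,0.085,0.085,0.085]}'
python3 -c "
from bub import *
bub('w29')"
```

```text
time_s: 29.8
position: [0.6074, -0.0191, 0.098]
tool_rot: [[0.227, 0.974, 0.002], [0.974, -0.227, -0.0], [-0.0, 0.002, -1.0]]
ft_force: [-3.9, 1.2, 13.1]
grip_width: 0.0851
bubble 263.96 lines 246.49 282.15 bubcols 254 315 offset mm -0.17
t 29.85 z 0.098 F [-4.3  1.3 11.5] w 0.0849
time_s: 30.65
position: [0.6074, -0.0191, 0.098]
tool_rot: [[0.227, 0.974, 0.002], [0.974, -0.227, -0.0], [-0.0, 0.002, -1.0]]
ft_force: [-4.4, 0.9, 12.4]
grip_width: 0.0852
bubble 263.92 lines 246.49 282.15 bubcols 254 274 offset mm -0.19
t 30.7 z 0.098 F [-3.6  0.3 11.8] w 0.0851
```

View pics/w29.png

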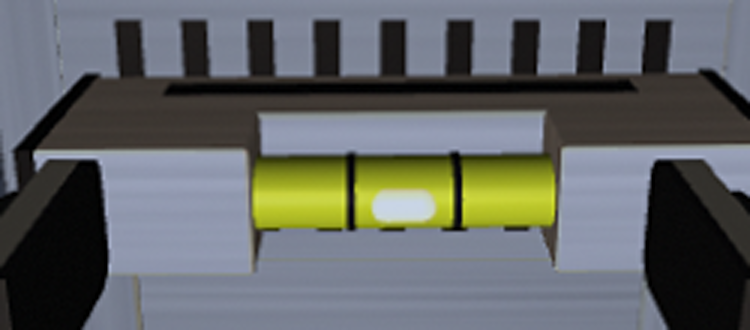

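```bash
python3 -m crank '{"slide":[[0,-0.0001,0.0002],[0,-0.0001,0.0002],[0,-0.0001,0.0002],[0,-0.0001,0.0002],[0,-0.0001,0.0002],[0,-0.0001,0.0002],[0,-0.0001,0.0002],[0,-0.0001,0.0002]],"roll":[0,0,0,0,0,0,0,0],"grip":[0.085,0.085,0.085,0.085,0.085,0.085,0.085,0.085]}'
python3 -c "
from bub import *
bub()
p=get_image('wrist');save(p,'w30',s=1.5)
p=get_image('scene');save(p,'s30',(180,90,380,270),4)
p=get_image('top');save(p,'t30',(110,80,370,260),3)"
```

```text
time_s: 31.5
position: [0.6073, -0.0191, 0.098]
tool_rot: [[0.227, 0.974, 0.002], [0.974, -0.227, -0.001], [-0.0, 0.002, -1.0]]
ft_force: [-3.6, 0.6, 12.4]
grip_width: 0.0851
bubble 264.05 lines 246.48 282.17 bubcols 254 274 offset mm -0.13
t 31.55 z 0.098 F [-3.8  0.2 13.5] w 0.085
```

View pics/w30.png

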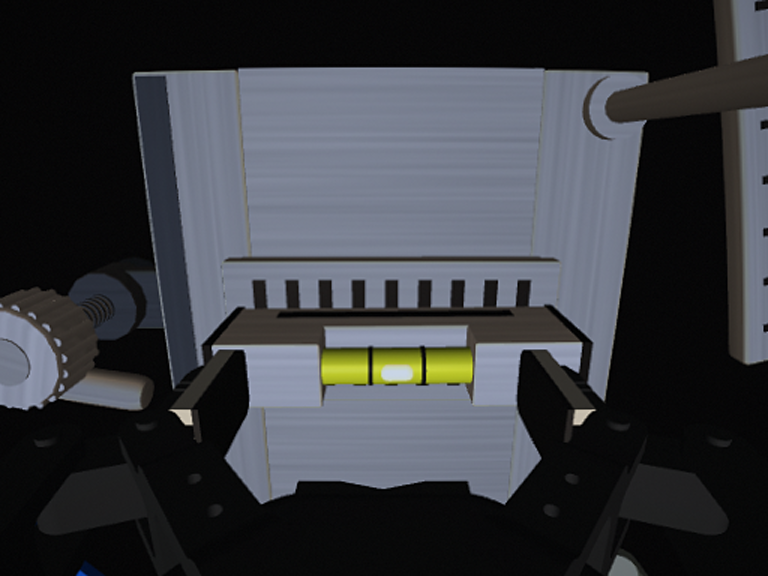

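View pics/s30.png

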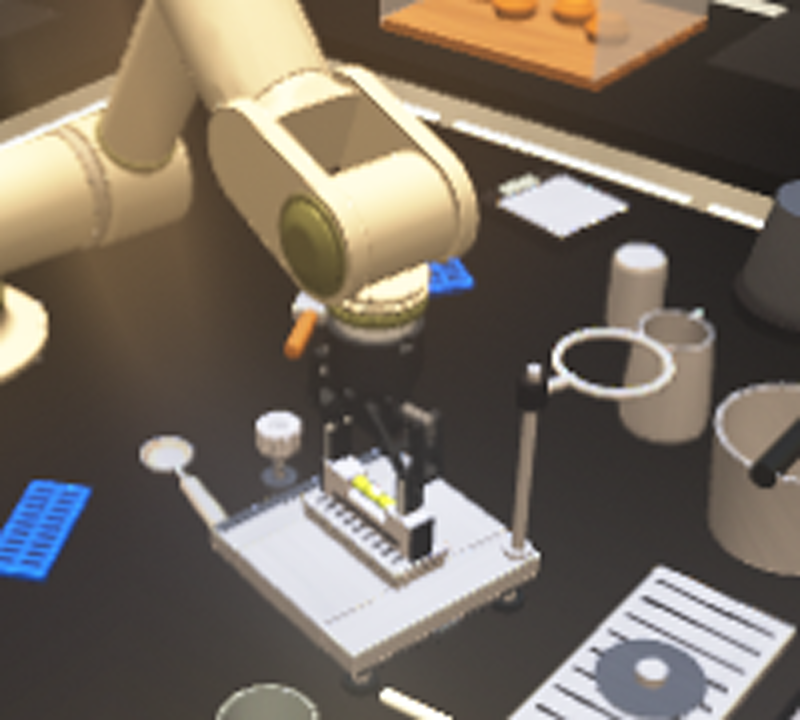

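```bash
python3 -c "
from rig import close_job
print(close_job())"
```

```text
the job is handed in; nothing more can be done
None
```

The job was handed in at about 31.7 s, with both spread fingers still pressing the level down at about 13 N and the bubble centred.

- **Cover:** I laid the bare-steel cover in the collar. Its centre matches the rim to about 1 mm, and the height reached shows it seated. I left both blue look-alikes alone.
- **Level:** It stands lengthwise along the middle of the cover, with the fingers pressing on both lands.
- **Knob:** I turned it clockwise in two goes, 2.28 and then 0.73 rad. That is 3.01 rad of gripper turn, just over the "under 3 rad" in the brief.
- **Bubble:** The last reading under pressure was 0.13 mm off centre towards the front. It was steady over three readings about 0.8 s apart.

- **Hard first press:** The first press on the level reached 34 N at the fingers. I eased it to about 17 N for that reading.
- **Camera disagreement:** The top and wrist cameras disagreed by about 5 mm on where the collar is. I went by the wrist camera, which the seating confirmed.

In the last views, nothing apart from the cover, level and knob looked moved.

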